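Load the mortar with rock sugar and take up the pestle

TASK

We are about to crush rock sugar: tip all four lumps out of the steel scoop into the white mortar and set the empty scoop back down flat on the worktop, away from the mortar. Then draw the white pestle out of the wooden block and finish still holding it, steady and upright over the middle of the mortar, the end that was in the block pointing down and a few centimetres clear above the rim. Leave the wooden muddler in the block, keep the mortar where it stands, and do not disturb the other things.

Things in the scene. Friction and masses are not known exactly. Their poses are not given: they have to be found in the camera images.
- scoop: Open steel scoop, wooden handle, lying level. Origin: underside, on its centre line; +x to the open mouth, -x to the handle. Pan 74 mm wide, x = -45 (back wall, 36 high) to +50 mm (lip, 60 wide); floor and walls 2.5 thick, sides 36 mm high at the back, 11 at the lip. 0.16 kg. The lumps in it start to slide out at 30 to 40 degrees of mouth-down tilt; 55 to 60 degrees empties it.
- scoop_grip (a point): Where to grip the scoop: on the handle's axis, at x = -85, z = 28 mm in the scoop's frame. The handle is a straight round bar 15 mm thick along the scoop's x axis, 28 mm above its underside, from x = -59 to -142 mm.
- scoop_lip (a point): Middle of the scoop's open front lip (at x = +50, z = 1 mm in the scoop's frame): the lumps leave over this edge.
- lump0_mid (a point): Middle of a lump of amber rock sugar: faceted, about 26 x 24 x 21 mm, 14 g. At the start all four lie in the scoop.
- lump1_mid (a point): Middle of the second sugar lump.
- lump2_mid (a point): Middle of the third sugar lump.
- lump3_mid (a point): Middle of the fourth sugar lump.
- mortar: White porcelain mortar, a round open bowl on a flat foot: 134 mm across the rim, 64 mm high, mouth about 118 mm wide inside narrowing to an inner floor 13 mm above the worktop; 0.9 kg, loose. Origin: centre of its underside; z up.
- block: Fixed wooden wedge, 116 deep x 152 wide x 115 mm high. Origin on the worktop; -x is its front. Its front face slopes at 45 degrees, 58 mm high at x = -45 to 113 mm at x = +10, with two bores square to it, 32 mm wide, 75 deep, mouths at x = -17.5, y = -42 and +42, z = 85.5 mm; out of a bore is (-0.707, 0, 0.707) in its frame. Pestle in one bore, muddler in the other, either way round.
- pestle: White porcelain pestle, round, 131 mm long, thick head 28.5 mm, top knob 20 mm; grips as an even taper between them (waist filled), about 22 mm thick 25 mm below its top; 0.18 kg, varies. It leans in its bore, head first, 43 degrees from level with 56 mm of its length out; draw it 75 mm or more along the bore to free it. Its frame is oblique to it: take its axis from pestle_tip to pestle_top.
- pestle_tip (a point): The end of the pestle's thick head, on its axis, at the bottom of the bore. This end must point down at the end.
- pestle_top (a point): The free thinner end of the pestle, on its axis, 131 mm from pestle_tip.
- muddler: Plain light wooden muddler stick, 28 mm thick, 144 mm long, standing in the block's other bore in the same attitude, 84 mm out of line with the pestle; its top is 130 mm above the worktop; it stays there. Frame oblique to it as the pestle's.
- salt_bowl: Little brown salt bowl, 67 mm across, 29 mm high, loose; not to be disturbed. Origin: centre of underside.
- jar: Dark spice jar with a cork-coloured lid, 57 mm across, 89 mm high, loose; not to be disturbed. Origin: centre of underside.
- kitchen_timer: Round cream kitchen timer, 65 mm across, 58 mm high, loose; not to be disturbed. Origin: centre of underside.
- mill: Tall brown pepper mill, 52 mm across, 172 mm high, fixed at the back edge; a white salt mill of the same size stands 65 mm to its right. Origin: centre of underside.

How it is judged:
On the way, in this order (a step that is already met when the one before it is completed fails the run):
1. the scoop is lifted and tipped mouth down over the mortar (height (world z) of scoop above 0.05 m and angle between scoop's own z axis and vertical above 0.5 rad and horizontal distance between scoop_lip and mortar below 0.09 m), for 0.05 s.
2. all four lumps lie in the mortar (horizontal distance between each of lump0_mid, lump1_mid, lump2_mid, lump3_mid and mortar below 0.058 m and height (world z) of each of lump0_mid, lump1_mid, lump2_mid, lump3_mid below 0.062 m), for 0.2 s.
3. the empty scoop lies flat on the worktop, let go (height (world z) of scoop below 0.006 m and angle between scoop's own z axis and vertical below 0.08 rad and contact force between the fingers and scoop below 0.1 N and linear speed of scoop below 0.03 m/s), for 0.2 s.
4. the pestle is gripped and drawn clear of its bore (z of pestle_tip in the frame of block above 0.085 m and contact force between the fingers and pestle above 1 N and contact force between pestle and block below 0.1 N), for 0.1 s.
At the end, for the whole second after the job is handed in: All four lumps in the upright mortar; scoop flat on the worktop, let go, clear of the mortar; pestle held still, within 12 degrees of upright, bore end down, that end within 35 mm of the mortar's axis and 6 to 126 mm above its rim, touching neither mortar nor block (all of step 2 and all of step 3 and height (world z) of each of lump0_mid, lump1_mid, lump2_mid, lump3_mid above 0.016 m and angle between mortar's own z axis and vertical below 0.1 rad and contact force between the fingers and pestle above 1 N and contact force between each of pestle, scoop and mortar below 0.1 N and contact force between pestle and block below 0.1 N and height (world z) of pestle_tip between 0.07 and 0.19 m and height (world z) of pestle_top above 0.19 m and horizontal distance between pestle_tip and pestle_top below 0.028 m and horizontal distance between pestle_tip and mortar below 0.035 m and linear speed of pestle below 0.03 m/s and angular speed of pestle below 0.15 rad/s); the arm keeps its last pose, push and grip.
It fails at once if the mortar is pushed more than 30 mm or tipped over (distance of mortar from where it was at the start of the episode above 0.03 m or angle between mortar's own z axis and vertical above 0.3 rad).
It fails at once if the muddler is moved in the block by more than 20 mm (distance of muddler from where it was at the start of the episode above 0.02 m).
It fails at once if the salt bowl, the jar or the timer is moved by more than 30 mm (distance of any of salt_bowl, jar, kitchen_timer from where it was at the start of the episode above 0.03 m).
It also fails if it takes over 64 s, if anything falls off the work surface, if the arm or the gripper's body presses on something with over 40 N, if the wrist force passes 120 N, or if a joint passes its speed limit or range.

ROBOT

A 6-joint arm with a two-finger parallel gripper is mounted at the origin on a cart in front of the work surface, level with it; the furniture and walls round the work are solid. World frame = base frame: x ahead of the robot, y to its left, z up, the work surface at z = 0. Lengths are in m, angles in rad, forces in N, time in s.
With the tool pointing down it reaches from about 0.325 to 0.925 m from the base axis. Payload 3.1 kg.
Tool frame: the origin (TCP) lies on the centre line of the jaws, within the pads' length; the fingertips stand 14 mm ahead of it and the grasp point (between the pads) lies 5 mm behind it (bot.finger_overhang is the distance from the TCP to the fingertips, in m); z points along the fingers, y is the line along which they close (so a half turn about z gives the same grasp; the last joint's range is limited). The gripper opens to 85 mm and grips with 20 to 120 N. Pads are 22 mm wide; open, the fingers measure 114 mm over their backs; the gripper's body (76 mm by 85 mm) begins 54 mm behind the grasp point. The pads swing forward as they close: fully open they stand 13 mm farther back than shut.
Start: joints at [-0.112, 0.217, 1.613, -0, 1.311, -0.112], TCP at [0.625, 0, 0.245] pointing down, gripper open.
Joint ranges: [-2.75, 2.75], [-0.78, 2.1], [0.31, 2.55], [-1.13, 4.27], [0.13, 2.63], [-2.58, 2.58]. Speed limits (rad/s): [2.79, 2.79, 3.14, 3.14, 3.14, 3.14].

INTERFACE

Orientations are given as a unit quaternion [w, x, y, z].
In Python, from plant import bot gives the robot as it stands.
- The arm moves only by the tool play_rows, never from a script. Its argument "plan" is a list of rows, each an object of numbers: "tx", "ty", "tz": the shift along the world's x, y, z in cm; "turn": the turn about the world's z in degrees. A call has 1 to 5 rows; each row shifts and turns the commanded pose from where the row before left it; what a row does not reach is not made up. A row lasts 1/8 s, in which the tool goes at most 62.5 mm and 10.7 degrees, less where a joint would pass 70% of its speed; a pose out of reach is approached as far as the arm can. A call with a gripper value outside its range is refused whole. "grip" is the opening, from 0 (shut) to 1 (fully open), set as the call begins (left out, the last holds). The fingers move at their own pace and stop on an object; "force" is the grip in N (left out, the last holds). Time passes only in rows, so rows that do not move let the fingers close. It gives the time, the measured TCP pose, the force, the opening and the grip force at its end, in the units of the state.
- bot.state(): the state, without advancing time (a new reading comes with each control period).
- bot.capture(name): name is "scene" or "side" or "wrist"; returns a dict with "pixels" (480x640x3 uint8, red, green, blue), "fx", "fy", "cx", "cy" (pixels), "pose" (4x4, takes a point from camera to world coordinates). Camera axes: x right, y down, z forward; pixel columns grow to the right and rows downward; lengths in m; the calibration is good to about 2 mm. A picture is of the moment at which its call begins. There is no depth.
- bot.hand_in(): hands the job in; it is judged then, once.
The state is a dict: "time": time; "qpos": joint angles; "qd": joint speeds; "effort": joint torques, N m; "ee_pos": TCP position; "tool_rot": TCP orientation; "contact_force": force on the tool from outside, world axes, zero at the start; "wrist_torque": the same for the moment, N m; "grip_width": finger opening in m; "grasp_force": force on a finger pad.
Only numpy, scipy, OpenCV 4.12 (cv2) and the standard library are available. Lean on these libraries where they do the work, as an engineer would, in place of code of your own. Each camera call takes 0.05 s, during which the arm holds its last target. There are 200 camera calls.

## Working session

There is one attempt and no reset: what is moved stays moved. The work goes in short steps, Python scripts to look and compute and a tool call to move; the robot and the scene stay as the last step left them, time stands still between calls to the robot, and variables do not carry over. Pictures are saved under pics/ and viewed, at most 10 in all, crops included, and the job is handed in when it is done.

Besides the shell and the picture viewer there is one more tool, called after "Request:" as name(argument=value, ...), one argument or row to a line, values as JSON. play_rows: Moves the arm, as the interface text tells. Its arguments: {"type":"object","properties":{"plan":{"type":"array","items":{"type":"object","properties":{"tx":{"type":"number"},"ty":{"type":"number"},"tz":{"type":"number"},"turn":{"type":"number"}}}},"grip":{"type":"number"},"force":{"type":"number"}},"required":["plan"]}

```bash
mkdir -p pics; ls; python3 - <<'E'
from plant import bot
import cv2
for n in ["scene","side"]:
    c=bot.capture(n); cv2.imwrite(f"pics/{n}0.png",c["pixels"][:,:,::-1]); print(n,c["fx"],c["cx"],c["cy"],c["pose"].round(3).tolist())
print(bot.state())
E
```

```text
pics
scene 482.90036619800657 318.5502783488635 237.07862540470998 [[0.486, -0.452, 0.748, -0.295], [-0.874, -0.265, 0.407, -0.441], [0.014, -0.852, -0.524, 0.699], [0.0, 0.0, 0.0, 1.0]]
side 438.7593900689681 318.57095408730834 242.1567984696889 [[-0.985, -0.083, 0.148, 0.431], [-0.17, 0.456, -0.874, 0.797], [0.005, -0.886, -0.463, 0.498], [0.0, 0.0, 0.0, 1.0]]
{'time': 0.1, 'qpos': array([-1.12188918e-01,  2.17657974e-01,  1.61481429e+00, -1.37918053e-06,
        1.31130314e+00, -1.12221230e-01]), 'qd': array([ 0.00032578, -0.00031923, -0.00432397,  0.00169626,  0.00032178,
       -0.00105069]), 'effort': array([-3.89421966e-04, -3.98076224e+01, -3.04969239e+01, -1.69335931e-04,
        4.17826959e-03,  6.71974954e-05]), 'ee_pos': array([6.24279572e-01, 1.09880637e-04, 2.44090474e-01]), 'tool_rot': array([-8.52862159e-04,  7.07094810e-01,  7.07117910e-01, -6.80979669e-04]), 'contact_force': array([0.15297924, 0.14936819, 0.40631001]), 'wrist_torque': array([0.02864119, 0.02021768, 0.02177191]), 'grasp_force': 0.0, 'grip_width': 0.08559966849495464}
```

View pics/scene0.png

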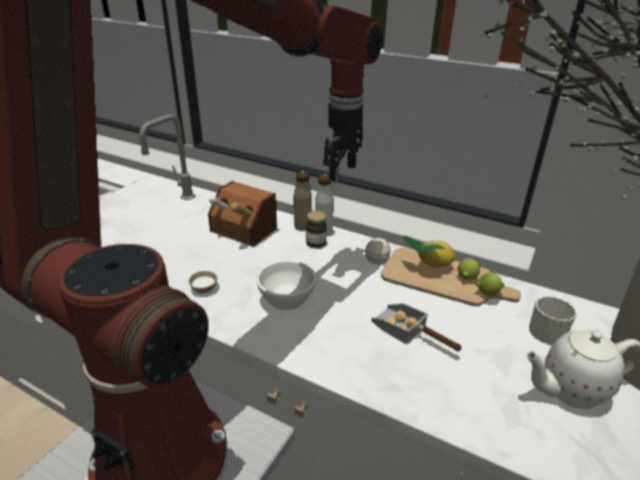

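View pics/side0.png

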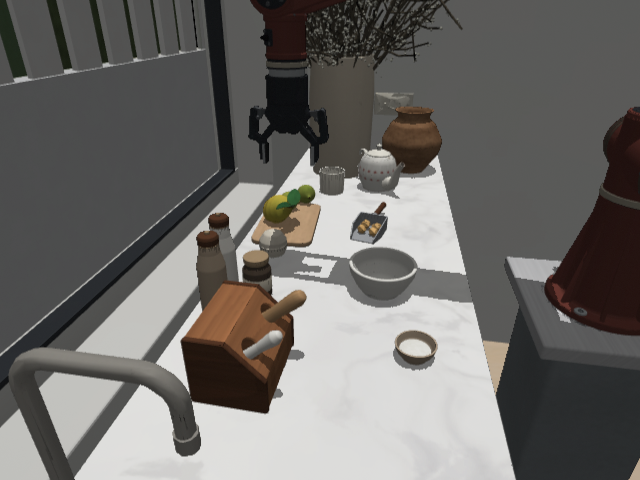

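```bash
cat > h.py <<'E'
import numpy as np, cv2
from scipy.spatial.transform import Rotation
def ray(c,u,v):
    P=np.array(c["pose"]); d=P[:3,:3]@np.array([(u-c["cx"])/c["fx"],(v-c["cy"])/c["fy"],1]); return P[:3,3],d/np.linalg.norm(d)
def onz(c,u,v,z):
    o,d=ray(c,u,v); return o+d*(z-o[2])/d[2]
def tri(c1,p1,c2,p2):
    o1,d1=ray(c1,*p1);o2,d2=ray(c2,*p2)
    s=np.linalg.lstsq(np.c_[d1,-d2],o2-o1,rcond=None)[0]
    a=o1+s[0]*d1;b=o2+s[1]*d2
    return (a+b)/2,np.linalg.norm(a-b)
def proj(c,X):
    P=np.array(c["pose"]); q=P[:3,:3].T@(np.asarray(X)-P[:3,3]); return q[0]/q[2]*c["fx"]+c["cx"],q[1]/q[2]*c["fy"]+c["cy"]
E
python3 - <<'E'
import cv2,numpy as np
a=cv2.imread("pics/scene0.png");b=cv2.imread("pics/side0.png")
def t(i,u,v,w): return cv2.resize(i[v:v+w*3//4,u:u+w],(400,300),interpolation=cv2.INTER_CUBIC)
m=np.vstack([np.hstack([t(a,360,290,120),t(a,200,170,100)]),np.hstack([t(b,340,190,80),t(b,180,275,160)])])
cv2.imwrite("pics/comp.png",m)
E
```

```text
(no output)
```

View pics/comp.png

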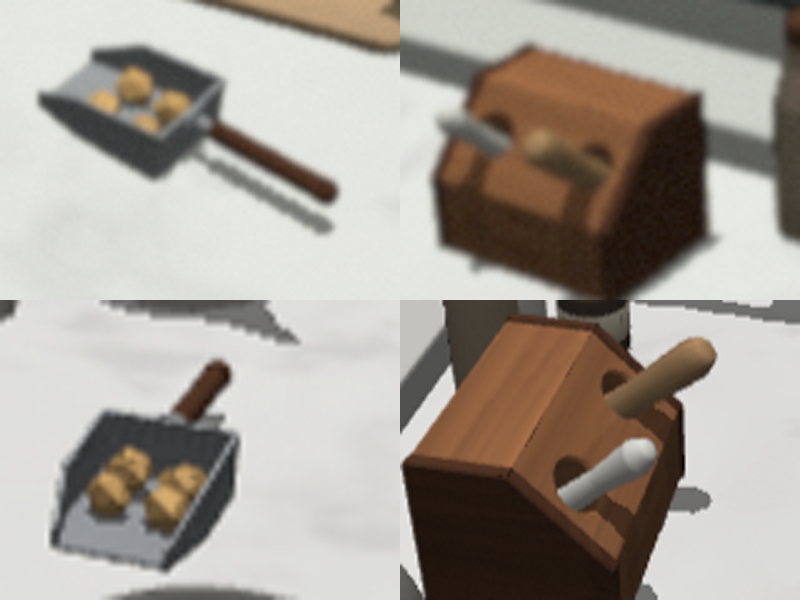

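```bash
cat > m1.py <<'E'
from plant import bot
from h import *
A=bot.capture("scene");B=bot.capture("side")
for n,p,q in [("handle_end",(459.6,347),(383.8,204)),("handle_base",(425.1,328.4),(376,212.4)),("pestle_top",(210.8,200.5),(277.2,335.8)),("pestle_base",(226.3,207.5),(246,355)),("mud_top",(233.8,207),(301.2,295.8)),("mortar_rim",(287,278),(383,266))]:
    X,e=tri(A,p,B,q); print(n,X.round(3),round(e,4))
for n,p,z in [("blkL",(210,230.8),0),("blkR",(250.5,243.8),0),("salt",(203,277),.029),("jar",(316,215),.089),("timer",(377,240),.05)]: print(n,onz(A,*p,z).round(3))
for n,p,z in [("lipL",(351,239),0),("lipR",(373,243.6),0),("blk",(180+.4*165,275+.4*165),.1)]: print(n,onz(B,*p,z).round(3))
for n,c in (("scene",A),("side",B)):
    im=c["pixels"][:,:,::-1].astype(np.uint8)
    g=cv2.cvtColor(im,cv2.COLOR_BGR2HSV); 
w=bot.capture("wrist"); cv2.imwrite("pics/w0.png",w["pixels"][:,:,::-1]); print(w["fx"],w["pose"].round(3).tolist())
E
python3 m1.py
```

```text
handle_end [ 0.443 -0.355  0.027] 0.0041
handle_base [ 0.46 -0.28  0.03] 0.0
pestle_top [0.562 0.348 0.112] 0.0025
pestle_base [0.612 0.343 0.068] 0.0016
mud_top [0.548 0.262 0.121] 0.0002
mortar_rim [0.432 0.035 0.055] 0.0057
blkL [0.578 0.381 0.   ]
blkR [0.58  0.243 0.   ]
salt [0.371 0.225 0.029]
jar [0.668 0.092 0.089]
timer [ 0.694 -0.073  0.05 ]
lipL [ 0.514 -0.174  0.   ]
lipR [ 0.459 -0.159  0.   ]
blk [0.606 0.351 0.1  ]
377.34136559434023 [[1.0, 0.0, -0.001, 0.625], [-0.0, -0.958, -0.287, 0.074], [-0.001, 0.287, -0.958, 0.373], [0.0, 0.0, 0.0, 1.0]]
```

View pics/w0.png

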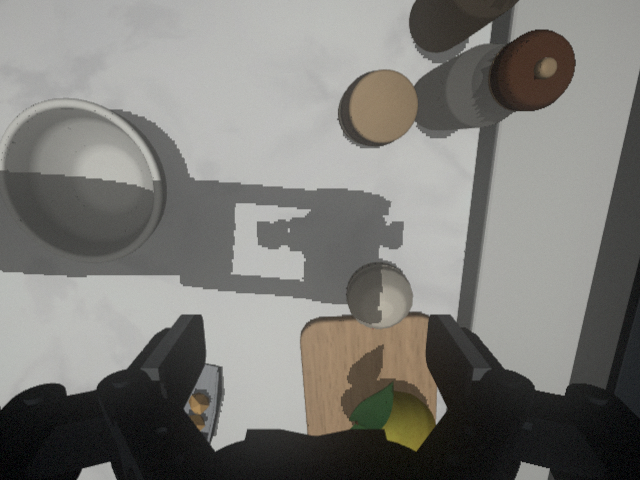

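```bash
python3 - <<'E'
from plant import bot
from h import *
w=bot.capture("wrist");A=bot.capture("scene")
print(bot.finger_overhang)
for n,p,z in [("mortar",(82,180),.064),("mortarL",(2,180),.064),("mortarR",(163,180),.064),("jar",(381,106),.089),("timer",(380,295),.05)]: print(n,onz(w,*p,z).round(3))
print(tri(w,(82,180),A,(287,278)))
E
```

```text
0.014
mortar [0.436 0.04  0.064]
mortarL [0.371 0.04  0.064]
mortarR [0.501 0.04  0.064]
jar [0.671 0.095 0.089]
timer [ 0.685 -0.067  0.05 ]
(array([0.43313731, 0.03683125, 0.0570902 ]), np.float64(0.006494470681591597))
```

Request:
play_rows(
  plan=[
    {"tx": -4, "ty": -5, "turn": -7},
    {"tx": -4, "ty": -5, "turn": -6},
    {"tx": -3, "ty": -5},
    {"tx": -3, "ty": -5},
    {"tx": -2, "ty": -4},
  ],
)

```text
schema error: expected keys tx, ty, tz, turn
```

Request:
play_rows(
  plan=[
    {"tx": -3, "ty": -5, "tz": 0, "turn": -5},
    {"tx": -3, "ty": -5, "tz": 0, "turn": -5},
    {"tx": -3, "ty": -5, "tz": 0, "turn": -3},
    {"tx": -3, "ty": -5, "tz": 0, "turn": 0},
    {"tx": -3, "ty": -5, "tz": 0, "turn": 0},
  ],
)

```text
time: 0.98
ee_pos: [0.474, -0.2514, 0.2456]
tool_rot: [0.0, 0.783, 0.623, 0.0]
contact_force: [0.3, -0.4, -0.1]
grip_width: 0.0854
grasp_force: 0.0
```

Request:
play_rows(
  plan=[
    {"tx": -2, "ty": -4, "tz": -2, "turn": 0},
    {"tx": 0, "ty": -2.7, "tz": -3, "turn": 0},
    {"tx": 0, "ty": 0, "tz": 0, "turn": 0},
    {"tx": 0, "ty": 0, "tz": 0, "turn": 0},
  ],
)

```text
time: 1.48
ee_pos: [0.4553, -0.3166, 0.1957]
tool_rot: [-0.0, 0.783, 0.623, 0.0]
contact_force: [0.0, -0.4, -0.4]
grip_width: 0.0855
grasp_force: 0.0
```

```bash
python3 - <<'E'
from plant import bot
from h import *
w=bot.capture("wrist");A=bot.capture("scene")
im=w["pixels"][:,:,::-1].copy()
s=bot.state();print(s["ee_pos"].round(4))
cv2.imwrite("pics/w1.png",im)
for X in ([.443,-.355,.028],[.460,-.28,.028],[.452,-.317,.028]): print(proj(w,X))
E
```

```text
[ 0.456  -0.3166  0.1966]
(np.float64(311.0503838657977), np.float64(278.8112355418027))
(np.float64(310.32599939411136), np.float64(186.5886973358265))
(np.float64(311.1615828073195), np.float64(233.64475259461616))
```

View pics/w1.png

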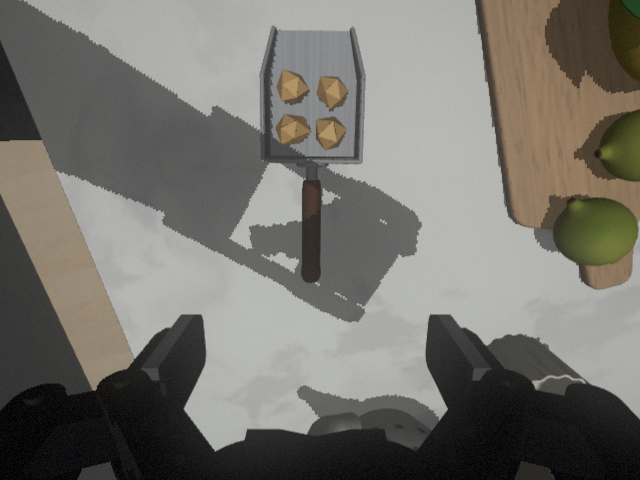

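Request:
play_rows(
  plan=[
    {"tx": -0.4, "ty": 0, "tz": -5, "turn": 0},
    {"tx": 0, "ty": 0, "tz": -5, "turn": 0},
    {"tx": 0, "ty": 0, "tz": -4, "turn": 0},
    {"tx": 0, "ty": 0, "tz": -3.2, "turn": 0},
    {"tx": 0, "ty": 0, "tz": 0, "turn": 0},
  ],
)

```text
time: 2.2
ee_pos: [0.4499, -0.3147, 0.0215]
tool_rot: [-0.003, 0.782, 0.623, -0.0]
contact_force: [0.5, 0.2, 0.1]
grip_width: 0.0855
grasp_force: 0.0
```

Request:
play_rows(
  plan=[
    {"tx": 0, "ty": 0, "tz": 0, "turn": 0},
    {"tx": 0, "ty": 0, "tz": 0, "turn": 0},
    {"tx": 0, "ty": 0, "tz": 0, "turn": 0},
    {"tx": 0, "ty": 0, "tz": 0, "turn": 0},
    {"tx": 0, "ty": 0, "tz": 0, "turn": 0},
  ],
  grip=0,
  force=20,
)

```text
time: 2.82
ee_pos: [0.4514, -0.3175, 0.0239]
tool_rot: [0.001, 0.783, 0.622, 0.0]
contact_force: [-0.7, -1.6, 1.4]
grip_width: 0.0141
grasp_force: 21.0
```

Request:
play_rows(
  plan=[
    {"tx": 0, "ty": 0, "tz": 1, "turn": 0},
    {"tx": 0, "ty": 0, "tz": 1, "turn": 0},
    {"tx": 0, "ty": 0, "tz": 1, "turn": 0},
    {"tx": 0, "ty": 0, "tz": 1, "turn": 0},
    {"tx": 0, "ty": 0, "tz": 0, "turn": 0},
  ],
)

```text
time: 3.45
ee_pos: [0.4518, -0.3177, 0.0647]
tool_rot: [0.001, 0.783, 0.623, 0.0]
contact_force: [-0.5, -0.7, -1.9]
grip_width: 0.014
grasp_force: 20.5
```

```bash
python3 - <<'E'
from plant import bot
from h import *
s=bot.state();print(s["ee_pos"].round(4),s["contact_force"],s["wrist_torque"])
B=bot.capture("side");A=bot.capture("scene");w=bot.capture("wrist")
t=lambda i,u,v,k: cv2.resize(i["pixels"][v:v+k*3//4,u:u+k,::-1],(400,300),interpolation=cv2.INTER_CUBIC)
cv2.imwrite("pics/c2.png",np.hstack([t(A,360,270,120),t(B,310,170,120)]))
E
```

```text
[ 0.4518 -0.3177  0.0647] [-0.45930493 -0.70576482 -1.8834378 ] [-0.13829712  0.00311699 -0.00979882]
```

View pics/c2.png

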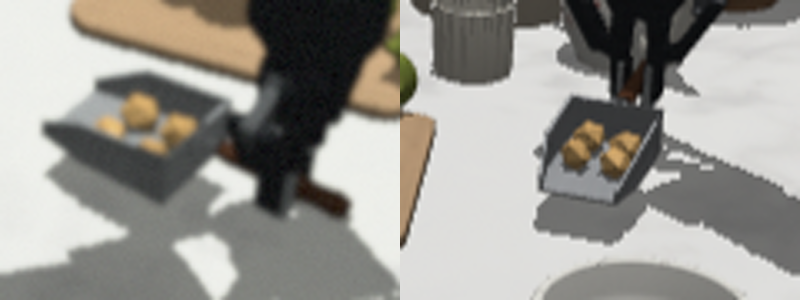

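Request:
play_rows(
  plan=[
    {"tx": 0, "ty": 0, "tz": -1.5, "turn": 0},
    {"tx": 0, "ty": 0, "tz": -1.5, "turn": 0},
    {"tx": 0, "ty": 0, "tz": -1.1, "turn": 0},
    {"tx": 0, "ty": 0, "tz": 0, "turn": 0},
  ],
)

```text
time: 4.1
ee_pos: [0.4505, -0.3166, 0.0213]
tool_rot: [-0.001, 0.783, 0.622, -0.0]
contact_force: [-1.5, 1.3, 1.2]
grip_width: 0.0143
grasp_force: 20.9
```

Request:
play_rows(
  plan=[
    {"tx": 0, "ty": 0, "tz": 0, "turn": 0},
    {"tx": 0, "ty": 0, "tz": 0, "turn": 0},
    {"tx": -0.5, "ty": -1.9, "tz": 0, "turn": 0},
    {"tx": -0.4, "ty": -1.9, "tz": 0, "turn": 0},
    {"tx": 0, "ty": 0, "tz": 0, "turn": 0},
  ],
  grip=0.4,
)

```text
time: 4.72
ee_pos: [0.442, -0.3577, 0.0229]
tool_rot: [0.001, 0.783, 0.621, 0.0]
contact_force: [-0.2, -0.4, 0.4]
grip_width: 0.0342
grasp_force: 0.0
```

```bash
python3 - <<'E'
from plant import bot
from h import *
s=bot.state();print(s["ee_pos"].round(4),s["contact_force"],s["wrist_torque"])
B=bot.capture("side");A=bot.capture("scene");w=bot.capture("wrist")
t=lambda i,u,v,k: cv2.resize(i["pixels"][v:v+k*3//4,u:u+k,::-1],(400,300),interpolation=cv2.INTER_CUBIC)
cv2.imwrite("pics/c3.png",np.hstack([t(A,370,290,120),t(w,160,180,320)]))
E
```

```text
[ 0.442  -0.3577  0.0229] [-0.19167852 -0.36460198  0.40661338] [ 0.01582395  0.00410774 -0.04966498]
```

View pics/c3.png

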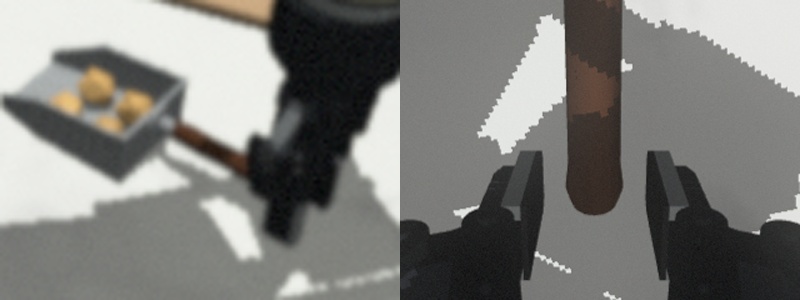

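Request:
play_rows(
  plan=[
    {"tx": 0, "ty": 0, "tz": 0, "turn": 0},
    {"tx": 0, "ty": 0, "tz": 0, "turn": 0},
    {"tx": 0, "ty": 0, "tz": 0, "turn": 0},
    {"tx": 0, "ty": 0, "tz": 0, "turn": 0},
  ],
  grip=0,
  force=20,
)

```text
time: 5.38
ee_pos: [0.4419, -0.3545, 0.0222]
tool_rot: [-0.0, 0.783, 0.623, 0.0]
contact_force: [-0.6, 0.0, -0.4]
grip_width: 0.0139
grasp_force: 19.5
```

Request:
play_rows(
  plan=[
    {"tx": 0, "ty": 0, "tz": 1, "turn": 0},
    {"tx": 0, "ty": 0, "tz": 1, "turn": 0},
    {"tx": 0, "ty": 0, "tz": 1, "turn": 0},
    {"tx": 0, "ty": 0, "tz": 1, "turn": 0},
    {"tx": 0, "ty": 0, "tz": 0, "turn": 0},
  ],
)

```text
time: 6.0
ee_pos: [0.4428, -0.356, 0.0638]
tool_rot: [0.002, 0.783, 0.623, -0.0]
contact_force: [-0.3, -1.0, -2.0]
grip_width: 0.0142
grasp_force: 19.6
```

```bash
cat > tilt.py <<'E'
# lip-edge height: lowest grey-steel blob corner by two views is noisy -> print wrist moment and save crops
from plant import bot
from h import *
import sys
s=bot.state();print(s["ee_pos"].round(4),s["contact_force"].round(2),s["wrist_torque"].round(3),s["grip_width"])
A=bot.capture("scene");B=bot.capture("side")
# amber lumps centroid in both views
P=[]
for c in (A,B):
    h=cv2.cvtColor(c["pixels"],cv2.COLOR_RGB2HSV); m=cv2.inRange(h,(12,90,90),(24,200,255))
    e=s["ee_pos"]; u,v=proj(c,e+[.03,.14,0]); z=np.zeros_like(m); cv2.circle(z,(int(u),int(v)),60,255,-1); m&=z
    M=cv2.moments(m,True); print("amber",M["m00"]); P.append((M["m10"]/max(M["m00"],1),M["m01"]/max(M["m00"],1)))
print("lumps",P,tri(A,P[0],B,P[1]))
t=lambda i,u,v,k: cv2.resize(i["pixels"][v:v+k*3//4,u:u+k,::-1],(400,300),interpolation=cv2.INTER_CUBIC)
e=s["ee_pos"]+[.02,.1,-.04]
cr=lambda c,k:t(c,int(proj(c,e)[0]-k/2),int(proj(c,e)[1]-k*.375),k)
cv2.imwrite(f"pics/{sys.argv[1]}.png",np.hstack([cr(A,140),cr(B,140)]))
E
python3 tilt.py c4
```

```text
[ 0.4428 -0.356   0.0638] [-0.34 -0.96 -1.96] [-0.171  0.047  0.036] 0.014165763672062135
amber 1485.0
amber 303.0
lumps [(418.3346801346801, 277.7481481481482), (347.47854785478546, 218.01980198019803)] (array([ 0.54347949, -0.219473  ,  0.05658678]), np.float64(0.04888324838145723))
```

Request:
play_rows(
  plan=[
    {"tx": 0, "ty": 0, "tz": 6.2, "turn": 0},
    {"tx": 0, "ty": 0, "tz": 0, "turn": 0},
    {"tx": 0, "ty": 0, "tz": 6.2, "turn": 0},
    {"tx": 0, "ty": 0, "tz": 0, "turn": 0},
    {"tx": 0, "ty": 0, "tz": 0, "turn": 0},
  ],
)

```text
time: 6.72
ee_pos: [0.4415, -0.3545, 0.1853]
tool_rot: [-0.001, 0.783, 0.622, -0.0]
contact_force: [-0.7, 0.6, -1.9]
grip_width: 0.0143
grasp_force: 21.8
```

```bash
cat > tilt2.py <<'E'
from plant import bot
from h import *
import sys
s=bot.state();e=s["ee_pos"]+[0,0,.005];print(e.round(4),s["contact_force"].round(2),s["wrist_torque"].round(3))
a=np.array([.227,.974,0]);
out=[]
A=bot.capture("scene");B=bot.capture("side")
for n,c in (("A",A),("B",B)):
    im=c["pixels"]; h=cv2.cvtColor(im,cv2.COLOR_RGB2HSV); m=cv2.inRange(h,(10,110,80),(22,190,255))
    k,l,st,ce=cv2.connectedComponentsWithStats(m)
    cand=[]
    for th in range(-5,91,5):
        t=np.radians(th); X=e+a*(.14*np.cos(t)-.016*np.sin(t))+np.array([0,0,1])*(-.14*np.sin(t)-.016*np.cos(t)); cand.append((th,*np.round(proj(c,X)).astype(int)))
    print(n,[tuple(map(int,q)) for q in cand[::3]])
    print([(int(st[i][4]),ce[i].round().astype(int).tolist()) for i in range(1,k) if 8<st[i][4] and min(np.hypot(ce[i][0]-q[1],ce[i][1]-q[2]) for q in cand)<30])
t=lambda i,u,v,k: cv2.resize(i["pixels"][v:v+k*3//4,u:u+k,::-1],(400,300),interpolation=cv2.INTER_CUBIC)
X=e+a*.1-[0,0,.04]
cr=lambda c,k:t(c,int(proj(c,X)[0]-k/2),int(proj(c,X)[1]-k*.375),k)
cv2.imwrite(f"pics/{sys.argv[1]}.png",np.hstack([cr(A,160),cr(B,160)]))
E
python3 tilt2.py c5
```

```text
[ 0.4415 -0.3545  0.1903] [-0.69  0.64 -1.85] [-0.044 -0.003  0.029]
A [(-5, 406, 252), (10, 407, 269), (25, 411, 286), (40, 420, 302), (55, 431, 317), (70, 446, 330), (85, 462, 341)]
[]
B [(-5, 373, 162), (10, 373, 176), (25, 374, 187), (40, 376, 195), (55, 378, 199), (70, 382, 199), (85, 385, 195)]
[(12, [389, 138])]
```

View pics/c5.png

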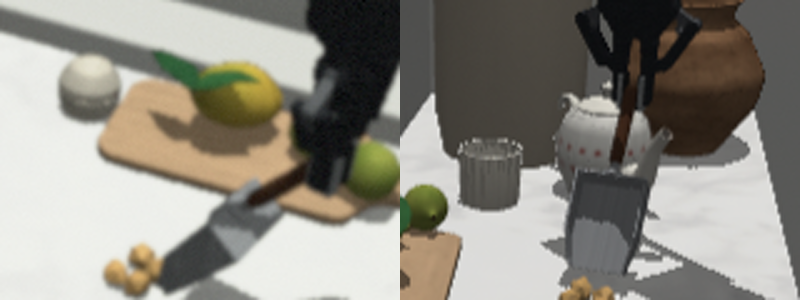

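```bash
cat > lumps.py <<'E'
from plant import bot
from h import *
def lumps(c,z=.011,area=20):
    h=cv2.cvtColor(c["pixels"],cv2.COLOR_RGB2HSV); m=cv2.inRange(h,(10,90,90),(22,200,255))
    k,l,st,ce=cv2.connectedComponentsWithStats(m); r=[]
    for i in range(1,k):
        if st[i][4]>=area: r.append((int(st[i][4]),ce[i].round(1).tolist(),onz(c,*ce[i],z).round(3).tolist()))
    return r,m
if __name__=="__main__":
    for n in ("scene","side"):
        c=bot.capture(n); r,m=lumps(c); print(n); [print(q) for q in r if 0.3<q[2][0]<.7 and -.4<q[2][1]<0.2]
E
python3 lumps.py; python3 tilt2.py c6; python3 -c "
import cv2,numpy as np
from plant import bot
from h import *
A=bot.capture('scene')
im=A['pixels'][255:375,330:490,::-1]; cv2.imwrite('pics/c7.png',cv2.resize(im,(800,600),interpolation=cv2.INTER_CUBIC))"
```

```text
scene
(1404, [422.0, 272.4], [0.671, -0.205, 0.011])
(164, [470.0, 297.3], [0.633, -0.331, 0.011])
(229, [396.0, 323.9], [0.464, -0.218, 0.011])
side
(758, [302.8, 223.2], [0.645, -0.22, 0.011])
(157, [370.9, 228.8], [0.468, -0.218, 0.011])
(4312, [239.2, 318.2], [0.677, 0.195, 0.011])
(39, [286.0, 318.2], [0.594, 0.18, 0.011])
[ 0.4409 -0.3538  0.1888] [-0.91  0.36 -1.99] [-0.078  0.022  0.012]
A [(-5, 406, 253), (10, 406, 269), (25, 411, 286), (40, 419, 303), (55, 431, 318), (70, 445, 331), (85, 462, 341)]
[]
B [(-5, 373, 163), (10, 373, 176), (25, 374, 188), (40, 376, 195), (55, 379, 199), (70, 382, 199), (85, 385, 196)]
[(10, [389, 138])]
```

View pics/c7.png

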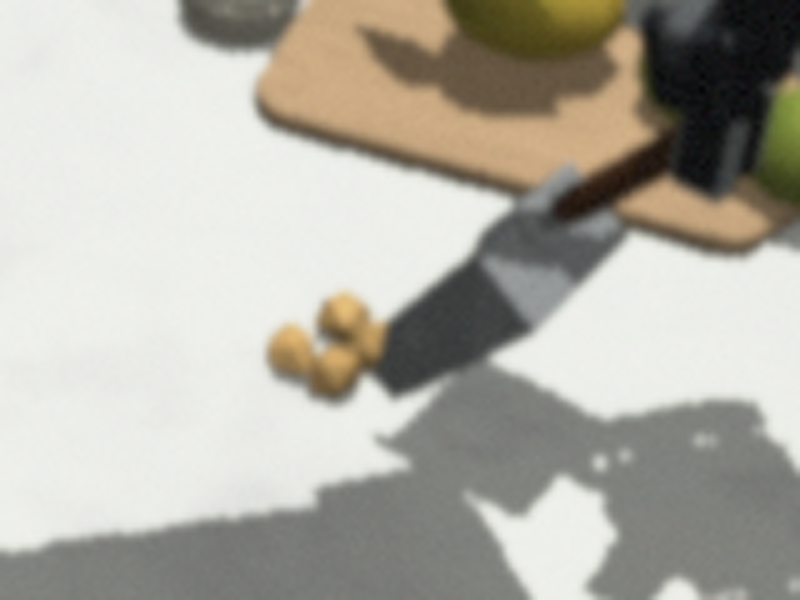

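```bash
python3 - <<'E'
from plant import bot
from h import *
A=bot.capture("scene");B=bot.capture("side")
for p in [(235,346),(300,375),(430,436)]: print(onz(A,*p,0).round(3))
for p in [(447,190),(466,275),(480,335)]: print(onz(B,*p,0).round(3))
for p in [(388,325),(398.6,318.4),(396.6,329),(404,323.6)]: print("lump",onz(A,*p,.012).round(3))
for p in [(534,360),(550,385)]: print("spout",onz(A,*p,.06).round(3))
E
```

```text
[0.252 0.044 0.   ]
[ 0.252 -0.109 -0.   ]
[ 0.246 -0.364  0.   ]
[ 0.249 -0.569  0.   ]
[ 0.253 -0.049  0.   ]
[0.253 0.152 0.   ]
lump [ 0.451 -0.205  0.012]
lump [ 0.482 -0.217  0.012]
lump [ 0.449 -0.225  0.012]
lump [ 0.472 -0.232  0.012]
spout [ 0.444 -0.485  0.06 ]
spout [ 0.397 -0.518  0.06 ]
```

Request:
play_rows(
  plan=[
    {"tx": -3, "ty": -1, "tz": 0, "turn": 5},
    {"tx": -3, "ty": -1, "tz": 0, "turn": 4},
    {"tx": -2, "ty": -1, "tz": 0, "turn": 4},
    {"tx": 0, "ty": 0, "tz": -2, "turn": 0},
    {"tx": 0, "ty": -0.5, "tz": -3, "turn": 0},
  ],
)

```text
time: 7.8
ee_pos: [0.3648, -0.3966, 0.1415]
tool_rot: [0.008, 0.707, 0.707, -0.003]
contact_force: [1.0, -4.7, 7.6]
grip_width: 0.0138
grasp_force: 24.6
```

Request:
play_rows(
  plan=[
    {"tx": 0, "ty": -0.5, "tz": -2.5, "turn": 0},
    {"tx": 0, "ty": -0.5, "tz": -2.5, "turn": 0},
    {"tx": 0, "ty": 0, "tz": -2.5, "turn": 0},
    {"tx": 0, "ty": 0, "tz": -2, "turn": 0},
    {"tx": 0, "ty": 0, "tz": 0, "turn": 0},
  ],
)

```text
time: 8.43
ee_pos: [0.3614, -0.3989, 0.04]
tool_rot: [-0.002, 0.707, 0.707, 0.001]
contact_force: [-0.7, 1.4, 0.0]
grip_width: 0.0139
grasp_force: 23.3
```

Request:
play_rows(
  plan=[
    {"tx": 0, "ty": 0, "tz": -1, "turn": 0},
    {"tx": 0, "ty": 0, "tz": -0.7, "turn": 0},
    {"tx": 0, "ty": 0, "tz": 0, "turn": 0},
  ],
)

```text
time: 8.8
ee_pos: [0.362, -0.3999, 0.0241]
tool_rot: [-0.0, 0.707, 0.707, 0.0]
contact_force: [-0.1, -1.4, 0.1]
grip_width: 0.014
grasp_force: 23.3
```

Request:
play_rows(
  plan=[
    {"tx": 0, "ty": 0, "tz": 0, "turn": 0},
    {"tx": 0, "ty": 0, "tz": 0, "turn": 0},
    {"tx": 0, "ty": 0, "tz": 4, "turn": 0},
    {"tx": 0, "ty": 2, "tz": 6, "turn": 0},
    {"tx": 3, "ty": 3, "tz": 3, "turn": 0},
  ],
  grip=0.5,
)

```text
time: 9.43
ee_pos: [0.3924, -0.3518, 0.1573]
tool_rot: [0.003, 0.708, 0.706, -0.0]
contact_force: [1.0, -0.9, 0.2]
grip_width: 0.0429
grasp_force: 0.0
```

Request:
play_rows(
  plan=[
    {"tx": 4, "ty": 4, "tz": 0, "turn": 0},
    {"tx": 3, "ty": 5, "tz": 0, "turn": 0},
    {"tx": 0, "ty": 0, "tz": 0, "turn": 0},
    {"tx": 0, "ty": 0, "tz": 0, "turn": 0},
  ],
)

```text
time: 9.93
ee_pos: [0.4619, -0.2602, 0.1537]
tool_rot: [0.0, 0.707, 0.708, -0.0]
contact_force: [-0.4, 0.1, 0.1]
grip_width: 0.0426
grasp_force: 0.0
```

```bash
python3 - <<'E'
from plant import bot
from h import *
from lumps import lumps
s=bot.state();print(s["ee_pos"].round(4))
w=bot.capture("wrist"); r,m=lumps(w,area=60); 
for q in r: print(q)
cv2.imwrite("pics/w8.png",w["pixels"][:,:,::-1])
E
```

```text
[ 0.4619 -0.2602  0.1537]
(250, [310.7, 153.2], [0.459, -0.197, 0.011])
(610, [351.4, 175.5], [0.488, -0.213, 0.011])
(493, [300.3, 191.7], [0.451, -0.224, 0.011])
(275, [329.5, 209.2], [0.473, -0.237, 0.011])
```

View pics/w8.png

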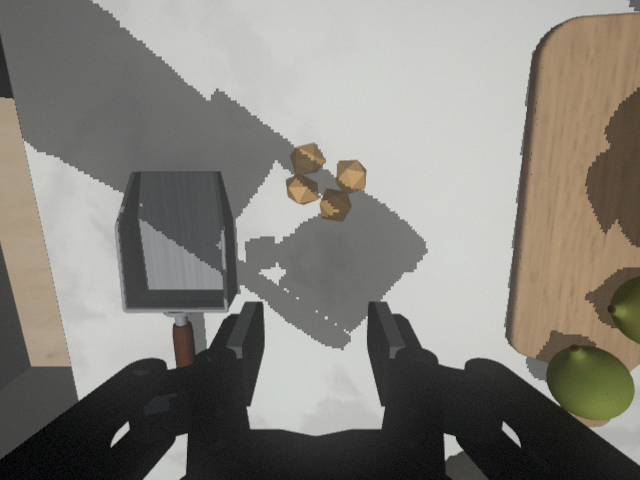

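Request:
play_rows(
  plan=[
    {"tx": -0.3, "ty": 2, "tz": 0, "turn": 10},
    {"tx": -0.3, "ty": 2, "tz": 0, "turn": 10},
    {"tx": -0.2, "ty": 0.7, "tz": 0, "turn": 10},
    {"tx": 0, "ty": 0, "tz": 0, "turn": 10},
    {"tx": 0, "ty": 0, "tz": 0, "turn": 10},
  ],
  grip=0.75,
)

```text
time: 10.6
ee_pos: [0.4532, -0.2147, 0.1536]
tool_rot: [-0.0, 0.341, 0.94, -0.0]
contact_force: [-0.5, 0.0, 0.6]
grip_width: 0.0636
grasp_force: 0.0
```

Request:
play_rows(
  plan=[
    {"tx": 0, "ty": 0, "tz": 0, "turn": 10},
    {"tx": 0, "ty": 0, "tz": 0, "turn": 10},
    {"tx": 0, "ty": 0, "tz": -1, "turn": 5},
    {"tx": 0, "ty": 0, "tz": 0, "turn": 0},
  ],
)

```text
time: 11.1
ee_pos: [0.4527, -0.2142, 0.1428]
tool_rot: [-0.001, 0.132, 0.991, 0.0]
contact_force: [-0.1, -0.4, 0.5]
grip_width: 0.0639
grasp_force: 0.0
```

```bash
cat > wl.py <<'E'
from plant import bot
from h import *
def run():
    s=bot.state(); w=bot.capture("wrist"); e=s["ee_pos"]
    R=Rotation.from_quat(np.roll(s["tool_rot"],-1)).as_matrix(); y=R[:,1]
    print("tcp",e.round(4),"close dir deg",np.degrees(np.arctan2(y[1],y[0])).round(1),"q6",s["qpos"][5].round(2),"grip",s["grip_width"].round(4))
    h=cv2.cvtColor(w["pixels"],cv2.COLOR_RGB2HSV); m=cv2.inRange(h,(10,90,40),(24,210,255)); m=cv2.morphologyEx(m,cv2.MORPH_OPEN,np.ones((3,3)))
    d=cv2.distanceTransform(m,cv2.DIST_L2,5); d=cv2.GaussianBlur(d,(0,0),2)
    pk=(d==cv2.dilate(d,np.ones((15,15))))&(d>4)
    for v,u in np.argwhere(pk):
        X=onz(w,u,v,.011)
        if abs(X[0]-e[0])<.2 and abs(X[1]-e[1])<.2: print((int(u),int(v)),round(float(d[v,u]),1),X[:2].round(4))
    return w
if __name__=="__main__": run()
E
python3 wl.py
```

```text
Traceback (most recent call last):
  File "wl.py", line 14, in <module>
    if __name__=="__main__": run()
                             ~~~^^
  File "wl.py", line 6, in run
    print("tcp",e.round(4),"close dir deg",np.degrees(np.arctan2(y[1],y[0])).round(1),"q6",s["qpos"][5].round(2),"grip",s["grip_width"].round(4))
                                                                                                                        ^^^^^^^^^^^^^^^^^^^^^
AttributeError: 'float' object has no attribute 'round'
```

```bash
sed -i 's/s\["grip_width"\].round(4)/round(s["grip_width"],4)/' wl.py; python3 wl.py
```

```text
tcp [ 0.4532 -0.2142  0.1433] close dir deg 74.8 q6 -1.89 grip 0.0637
```

```bash
python3 - <<'E'
from plant import bot
from h import *
w=bot.capture("wrist")
h=cv2.cvtColor(w["pixels"],cv2.COLOR_RGB2HSV)
print(w["pose"].round(3).tolist())
for X in ([.455,-.2025,.011],[.485,-.215,.011],[.4505,-.224,.011],[.475,-.2335,.011],bot.state()["ee_pos"]):
    u,v=proj(w,X); print(round(u),round(v)); u,v=int(u),int(v)
    if 0<=u<630 and 0<=v<470: print(h[v-6:v+7:6,u-6:u+7:6].reshape(-1,3).tolist())
E
```

```text
[[0.262, 0.924, 0.277, 0.383], [0.965, -0.251, -0.075, -0.194], [0.0, 0.287, -0.958, 0.272], [0.0, 0.0, 0.0, 1.0]]
330 241
[[17, 88, 81], [17, 85, 87], [18, 90, 91], [17, 88, 93], [18, 88, 99], [17, 90, 91], [18, 93, 93], [17, 96, 96], [18, 89, 92]]
324 283
[[18, 89, 86], [17, 92, 83], [17, 88, 75], [16, 98, 86], [17, 98, 91], [15, 99, 93], [20, 94, 87], [17, 101, 91], [17, 96, 93]]
300 242
[[18, 88, 81], [16, 78, 82], [18, 89, 80], [17, 82, 81], [17, 89, 103], [17, 88, 90], [17, 89, 97], [17, 101, 93], [19, 93, 93]]
297 276
[[19, 95, 78], [17, 90, 82], [16, 97, 76], [17, 100, 82], [17, 103, 79], [18, 93, 82], [19, 93, 82], [17, 96, 88], [15, 96, 88]]
314 337
[[42, 7, 188], [45, 3, 184], [30, 4, 171], [38, 6, 184], [23, 5, 186], [30, 4, 117], [38, 5, 186], [42, 7, 187], [40, 4, 188]]
```

Shadowed saturation is about 60–100; loosening the threshold.

```bash
sed -i 's/(10,90,40),(24,210,255)/(10,55,40),(24,210,255)/' wl.py; python3 wl.py
```

```text
tcp [ 0.4538 -0.214   0.1438] close dir deg 74.9 q6 -1.89 grip 0.0641
(332, 240) 11.7 [ 0.4553 -0.2012]
(303, 243) 11.4 [ 0.452  -0.2219]
(296, 278) 12.7 [ 0.4765 -0.2342]
(327, 284) 11.8 [ 0.4871 -0.2132]
(393, 422) 10.6 [ 0.6217 -0.1912]
```

Request:
play_rows(
  plan=[
    {"tx": 0, "ty": 0.25, "tz": -4, "turn": 6},
    {"tx": 0, "ty": 0, "tz": -4, "turn": 0},
    {"tx": 0, "ty": 0, "tz": -3, "turn": 0},
    {"tx": 0, "ty": 0, "tz": -1.7, "turn": 0},
    {"tx": 0, "ty": 0, "tz": 0, "turn": 0},
  ],
)

```text
time: 11.92
ee_pos: [0.4533, -0.2103, 0.0157]
tool_rot: [-0.001, 0.079, 0.997, 0.001]
contact_force: [0.3, 0.2, 0.2]
grip_width: 0.0643
grasp_force: 0.0
```

Request:
play_rows(
  plan=[
    {"tx": 0, "ty": 0, "tz": 0, "turn": 0},
    {"tx": 0, "ty": 0, "tz": 0, "turn": 0},
    {"tx": 0, "ty": 0, "tz": 0, "turn": 0},
  ],
  grip=0.45,
  force=20,
)

```text
time: 12.3
ee_pos: [0.455, -0.2113, 0.0178]
tool_rot: [0.001, 0.078, 0.997, -0.001]
contact_force: [0.2, -0.6, 0.6]
grip_width: 0.0386
grasp_force: 0.6
```

Request:
play_rows(
  plan=[
    {"tx": 0, "ty": 0, "tz": 0, "turn": 0},
    {"tx": 0, "ty": 0, "tz": 0, "turn": 0},
    {"tx": 0, "ty": 0, "tz": 0, "turn": 0},
  ],
  grip=0.3,
)

```text
time: 12.68
ee_pos: [0.4552, -0.2114, 0.018]
tool_rot: [0.001, 0.078, 0.997, -0.001]
contact_force: [-0.5, -0.4, 5.9]
grip_width: 0.0368
grasp_force: 19.4
```

Request:
play_rows(
  plan=[
    {"tx": 0, "ty": 0, "tz": 1.5, "turn": 0},
    {"tx": 0, "ty": 0, "tz": 2.5, "turn": 0},
    {"tx": 0, "ty": 0, "tz": 4, "turn": 0},
    {"tx": 0, "ty": 0, "tz": 0, "turn": 0},
  ],
)

```text
time: 13.18
ee_pos: [0.4568, -0.2124, 0.1008]
tool_rot: [0.004, 0.078, 0.997, -0.002]
contact_force: [0.7, -1.0, 0.3]
grip_width: 0.0366
grasp_force: 20.1
```

```bash
python3 wl.py; python3 - <<'E'
from plant import bot
from h import *
w=bot.capture("wrist"); print(proj(w,bot.state()["ee_pos"]))
for n in ("scene",):
    c=bot.capture(n)
    h=cv2.cvtColor(c["pixels"],cv2.COLOR_RGB2HSV); m=cv2.inRange(h,(10,55,40),(24,210,255))
    k,l,st,ce=cv2.connectedComponentsWithStats(m)
    for i in range(1,k):
        if st[i][4]>8 and 350<ce[i][0]<430 and 285<ce[i][1]<345: print(st[i][4],ce[i].round(1),onz(c,*ce[i],.011).round(3))
E
```

```text
tcp [ 0.4568 -0.2124  0.1008] close dir deg 81.0 q6 -1.99 grip 0.0366
(337, 314) 23.4 [ 0.4946 -0.204 ]
(293, 315) 24.1 [ 0.491  -0.2318]
(452, 465) 10.5 [ 0.6286 -0.1378]
(463, 479) 11.5 [ 0.6431 -0.1305]
(np.float64(314.7853444243369), np.float64(330.98668877737805))
135 [393.1 297.6] [ 0.544 -0.18   0.011]
166 [402.2 320.9] [ 0.48  -0.226  0.011]
```

```bash
python3 - <<'E'
from plant import bot
from h import *
w=bot.capture("wrist")
P=np.array([[1,0,-.001,.463],[0,-.958,-.287,-.186],[-.001,.287,-.958,.282],[0,0,0,1]]); w["pose"]=P
for n,p,z in [("lipL",(137,172),.011),("lipR",(220,172),.011),("backL",(124,310),.036),("backR",(238,310),.036),("h1",(184,325),.028),("h2",(184,365),.028)]: print(n,onz(w,*p,z).round(4))
E
```

```text
lipL [ 0.3368 -0.2098  0.011 ]
lipR [ 0.3954 -0.2098  0.011 ]
backL [ 0.3259 -0.3046  0.036 ]
backR [ 0.4075 -0.3046  0.036 ]
h1 [ 0.3646 -0.3208  0.028 ]
h2 [ 0.3611 -0.3551  0.028 ]
```

Request:
play_rows(
  plan=[
    {"tx": -4, "ty": -2, "tz": 0, "turn": 5},
    {"tx": -4, "ty": -2, "tz": 0, "turn": 4},
    {"tx": -2.6, "ty": -0.8, "tz": 0, "turn": 0},
    {"tx": 0, "ty": 0, "tz": -3.5, "turn": 0},
    {"tx": 0, "ty": 0, "tz": -3.5, "turn": 0},
  ],
)

```text
time: 14.0
ee_pos: [0.3471, -0.2585, 0.0251]
tool_rot: [-0.0, 0.001, 1.0, 0.0]
contact_force: [0.5, 0.2, -0.9]
grip_width: 0.037
grasp_force: 20.2
```

Request:
play_rows(
  plan=[
    {"tx": 0, "ty": 0, "tz": 0, "turn": 0},
    {"tx": 0, "ty": 0, "tz": 0, "turn": 0},
    {"tx": 0, "ty": 0, "tz": 0, "turn": 0},
  ],
  grip=0.58,
)

```text
time: 14.38
ee_pos: [0.3491, -0.2596, 0.0279]
tool_rot: [0.001, -0.0, 1.0, -0.001]
contact_force: [0.8, -0.1, 0.6]
grip_width: 0.0495
grasp_force: 0.0
```

Request:
play_rows(
  plan=[
    {"tx": 0, "ty": 0, "tz": 4, "turn": 0},
    {"tx": 1.5, "ty": 0.5, "tz": 5, "turn": 0},
    {"tx": 5, "ty": 1.2, "tz": 2.3, "turn": -9},
    {"tx": 5, "ty": 1, "tz": 0, "turn": -9},
    {"tx": 0, "ty": 0, "tz": 0, "turn": 0},
  ],
  grip=0.75,
)

```text
time: 15.0
ee_pos: [0.4669, -0.2319, 0.1423]
tool_rot: [0.003, 0.155, 0.988, -0.001]
contact_force: [-1.3, 0.0, 0.0]
grip_width: 0.0644
grasp_force: 0.0
```

```bash
python3 wl.py
```

```text
tcp [ 0.4669 -0.2319  0.1423] close dir deg 72.2 q6 -1.86 grip 0.0644
(232, 68) 14.7 [ 0.3431 -0.2463]
(201, 75) 14.1 [ 0.3409 -0.2663]
(316, 255) 13.0 [ 0.4764 -0.2337]
(347, 260) 12.0 [ 0.4869 -0.2135]
(391, 414) 15.5 [ 0.6274 -0.2168]
```

Request:
play_rows(
  plan=[
    {"tx": 1.4, "ty": 0.8, "tz": -4, "turn": -10},
    {"tx": 0, "ty": 0, "tz": -4, "turn": 0},
    {"tx": 0, "ty": 0, "tz": -3, "turn": 0},
    {"tx": 0, "ty": 0, "tz": -1.6, "turn": 0},
    {"tx": 0, "ty": 0, "tz": 0, "turn": 0},
  ],
)

```text
time: 15.68
ee_pos: [0.4755, -0.2234, 0.0128]
tool_rot: [-0.001, 0.242, 0.97, 0.0]
contact_force: [-0.1, 0.6, 0.5]
grip_width: 0.0641
grasp_force: 0.0
```

Request:
play_rows(
  plan=[
    {"tx": 0, "ty": 0, "tz": 0, "turn": 0},
    {"tx": 0, "ty": 0, "tz": 0, "turn": 0},
    {"tx": 0, "ty": 0, "tz": 0, "turn": 0},
    {"tx": 0, "ty": 0, "tz": 0, "turn": 0},
  ],
  grip=0.3,
  force=20,
)

```text
time: 16.18
ee_pos: [0.4774, -0.2239, 0.0141]
tool_rot: [0.001, 0.242, 0.97, -0.0]
contact_force: [-0.2, 0.4, 0.2]
grip_width: 0.041
grasp_force: 20.2
```

Request:
play_rows(
  plan=[
    {"tx": 0, "ty": 0, "tz": 1.5, "turn": 0},
    {"tx": 0, "ty": 0, "tz": 2.5, "turn": 0},
    {"tx": 0, "ty": 0, "tz": 4, "turn": 0},
    {"tx": 0, "ty": 0, "tz": 0, "turn": 0},
  ],
)

```text
time: 16.68
ee_pos: [0.4802, -0.2257, 0.0984]
tool_rot: [0.004, 0.242, 0.97, -0.002]
contact_force: [0.6, -0.4, 0.8]
grip_width: 0.0409
grasp_force: 20.3
```

```bash
python3 wl.py
```

```text
tcp [ 0.4802 -0.2257  0.0984] close dir deg 62.0 q6 -1.65 grip 0.0409
(152, 55) 18.9 [ 0.3416 -0.2464]
(121, 75) 18.0 [ 0.3418 -0.2661]
(341, 348) 24.9 [ 0.5406 -0.238 ]
(291, 351) 27.1 [ 0.5273 -0.2678]
(552, 382) 15.6 [ 0.6301 -0.1249]
```

Request:
play_rows(
  plan=[
    {"tx": -4, "ty": -1.5, "tz": 0, "turn": 10},
    {"tx": -4, "ty": -1, "tz": 0, "turn": 10},
    {"tx": -1.7, "ty": -0.7, "tz": 0, "turn": 8},
    {"tx": 0, "ty": 0, "tz": -3.5, "turn": 0},
    {"tx": 0, "ty": 0, "tz": -3.5, "turn": 0},
  ],
)

```text
time: 17.35
ee_pos: [0.3791, -0.2557, 0.0227]
tool_rot: [-0.0, 0.0, 1.0, 0.0]
contact_force: [0.1, -0.3, -0.2]
grip_width: 0.0401
grasp_force: 20.2
```

Request:
play_rows(
  plan=[
    {"tx": 0, "ty": 0, "tz": 0, "turn": 0},
    {"tx": 0, "ty": 0, "tz": 0, "turn": 0},
    {"tx": 0, "ty": 0, "tz": 0, "turn": 0},
  ],
  grip=0.6,
)

```text
time: 17.73
ee_pos: [0.3811, -0.2565, 0.025]
tool_rot: [0.001, -0.0, 1.0, -0.001]
contact_force: [0.5, 0.4, 0.1]
grip_width: 0.0512
grasp_force: 0.0
```

Request:
play_rows(
  plan=[
    {"tx": 0, "ty": 0, "tz": 5, "turn": 0},
    {"tx": -1, "ty": -2, "tz": 6, "turn": -10},
    {"tx": -1, "ty": -6, "tz": 0, "turn": -10},
    {"tx": 0, "ty": -6, "tz": 0, "turn": -10},
    {"tx": 0, "ty": 0, "tz": 0, "turn": -10},
  ],
)

```text
time: 18.35
ee_pos: [0.361, -0.4006, 0.135]
tool_rot: [0.003, 0.346, 0.938, -0.002]
contact_force: [-0.7, 0.8, -0.3]
grip_width: 0.051
grasp_force: 0.0
```

Request:
play_rows(
  plan=[
    {"tx": 0, "ty": 0, "tz": 0, "turn": -10},
    {"tx": 0, "ty": 0, "tz": 0, "turn": -10},
    {"tx": 0, "ty": 0, "tz": 0, "turn": -10},
    {"tx": 0, "ty": 0, "tz": 0, "turn": -10},
    {"tx": 0, "ty": 0, "tz": 0, "turn": -10},
  ],
  grip=0.4,
)

```text
time: 18.98
ee_pos: [0.3608, -0.3958, 0.1337]
tool_rot: [0.001, 0.709, 0.705, -0.0]
contact_force: [-0.3, 0.3, 0.4]
grip_width: 0.0345
grasp_force: 0.0
```

```bash
python3 wl.py; python3 - <<'E'
from plant import bot
from h import *
w=bot.capture("wrist"); im=w["pixels"]; h=cv2.cvtColor(im,cv2.COLOR_RGB2HSV)
# handle: dark reddish brown pixels, row by row mid, cast on z=.028
m=(cv2.inRange(h,(0,80,15),(12,255,150))|cv2.inRange(h,(172,80,15),(180,255,150)))
k,l,st,ce=cv2.connectedComponentsWithStats(m)
for i in range(1,k):
    if st[i][4]>150:
        v0=st[i][1];v1=v0+st[i][3]-1
        q=[]
        for v in (v0+3,v1-3):
            u=np.where(l[v]==i)[0]; q.append(onz(w,u.mean(),v,.028).round(4)[:2].tolist()+[len(u)])
        print(st[i].tolist(),q,onz(w,ce[i][0],v1,.028).round(3))
E
```

```text
tcp [ 0.3608 -0.3958  0.1337] close dir deg -0.3 q6 -0.96 grip 0.0345
(289, 0) 15.9 [ 0.3469 -0.2462]
(356, 0) 12.5 [ 0.3857 -0.2464]
(284, 30) 17.1 [ 0.3436 -0.2616]
(13, 39) 9.2 [ 0.1825 -0.2655]
(345, 40) 16.9 [ 0.3797 -0.2671]
(34, 43) 8.4 [ 0.1945 -0.2677]
(71, 47) 6.0 [ 0.2161 -0.2699]
(17, 58) 6.9 [ 0.1825 -0.2757]
(5, 60) 6.2 [ 0.175  -0.2768]
(91, 63) 6.8 [ 0.2265 -0.2787]
(29, 111) 5.7 [ 0.1829 -0.3057]
(110, 137) 7.8 [ 0.231  -0.3215]
(132, 149) 6.9 [ 0.2439 -0.329 ]
(96, 167) 9.6 [ 0.2188 -0.3402]
(18, 170) 6.9 [ 0.1676 -0.3418]
(71, 175) 17.5 [ 0.2016 -0.3452]
(127, 185) 4.9 [ 0.2372 -0.3519]
(28, 186) 4.5 [ 0.1718 -0.3522]
(89, 214) 6.3 [ 0.2087 -0.3712]
(107, 239) 10.2 [ 0.2179 -0.3887]
(35, 248) 4.7 [ 0.167  -0.3949]
(78, 248) 15.0 [ 0.1968 -0.3951]
(111, 260) 5.4 [ 0.2182 -0.404 ]
(94, 273) 5.3 [ 0.2046 -0.4136]
(81, 288) 5.4 [ 0.1933 -0.4249]
(130, 305) 6.5 [ 0.2264 -0.4384]
(151, 314) 5.3 [ 0.2407 -0.4457]
[315, 143, 17, 80, 809] [[0.3635, -0.3274, 5], [0.3676, -0.372, 11]] [ 0.366 -0.374  0.028]
```

Request:
play_rows(
  plan=[
    {"tx": 0.2, "ty": -0.6, "tz": -5, "turn": 0},
    {"tx": 0, "ty": 0, "tz": -4, "turn": 0},
    {"tx": 0, "ty": 0, "tz": -2.1, "turn": 0},
    {"tx": 0, "ty": 0, "tz": 0, "turn": 0},
  ],
)

```text
time: 19.58
ee_pos: [0.3614, -0.3999, 0.0198]
tool_rot: [-0.002, 0.706, 0.708, 0.0]
contact_force: [-0.3, 0.5, 0.2]
grip_width: 0.0341
grasp_force: 0.0
```

Request:
play_rows(
  plan=[
    {"tx": 0, "ty": 0, "tz": 0, "turn": 0},
    {"tx": 0, "ty": 0, "tz": 0, "turn": 0},
    {"tx": 0, "ty": 0, "tz": 0, "turn": 0},
  ],
  grip=0,
  force=60,
)

```text
time: 19.95
ee_pos: [0.3631, -0.4025, 0.0227]
tool_rot: [0.002, 0.707, 0.707, -0.0]
contact_force: [1.2, -0.8, 0.3]
grip_width: 0.0128
grasp_force: 58.4
```

Request:
play_rows(
  plan=[
    {"tx": 0, "ty": 0, "tz": 1, "turn": 0},
    {"tx": 0, "ty": 0, "tz": 2, "turn": 0},
    {"tx": 0, "ty": 0, "tz": 3, "turn": 0},
    {"tx": 0, "ty": 0, "tz": 3, "turn": 0},
    {"tx": 0, "ty": 0, "tz": 2, "turn": 0},
  ],
)

```text
time: 20.58
ee_pos: [0.3624, -0.4017, 0.1332]
tool_rot: [0.001, 0.707, 0.707, -0.0]
contact_force: [-0.0, -0.0, -2.1]
grip_width: 0.0125
grasp_force: 58.6
```

```bash
cat > sl.py <<'E'
from plant import bot
from h import *
s=bot.state(); print(s["ee_pos"].round(4),s["contact_force"].round(2),s["wrist_torque"].round(3))
P=[]
A=bot.capture("scene");B=bot.capture("side"); e=s["ee_pos"]+[0,0,.005]
for c in (A,B):
    h=cv2.cvtColor(c["pixels"],cv2.COLOR_RGB2HSV); m=cv2.inRange(h,(12,90,60),(24,210,255))
    k,l,st,ce=cv2.connectedComponentsWithStats(m)
    pr=[(th,[int(round(x)) for x in proj(c,e+[0,.14*np.cos(t)-.016*np.sin(t),-.14*np.sin(t)-.016*np.cos(t)])]) for th in (0,20,40,60) for t in [np.radians(th)]]
    print(pr,[(int(st[i][4]),ce[i].round().astype(int).tolist()) for i in range(1,k) if st[i][4]>8 and min(np.hypot(*(ce[i]-q[1])) for q in pr)<22])
E
python3 sl.py
```

```text
[ 0.3624 -0.4017  0.1332] [-0.02 -0.01 -2.12] [-0.3    0.008 -0.011]
[(0, [404, 319]), (20, [409, 341]), (40, [421, 362]), (60, [441, 380])] [(273, [404, 318]), (13, [403, 327])]
[(0, [418, 184]), (20, [415, 200]), (40, [414, 209]), (60, [412, 213])] [(96, [409, 188]), (106, [424, 189])]
```

Request:
play_rows(
  plan=[
    {"tx": 0.5, "ty": 2, "tz": 1, "turn": 0},
    {"tx": 1, "ty": 4, "tz": 2, "turn": 0},
    {"tx": 1.5, "ty": 5, "tz": 2, "turn": 0},
    {"tx": 1.5, "ty": 5, "tz": 0.7, "turn": 0},
    {"tx": 1.4, "ty": 5, "tz": 0, "turn": 0},
  ],
)

```text
time: 21.3
ee_pos: [0.421, -0.1885, 0.1881]
tool_rot: [-0.0, 0.707, 0.707, 0.0]
contact_force: [0.7, -0.4, -3.2]
grip_width: 0.0124
grasp_force: 58.6
```

Request:
play_rows(
  plan=[
    {"tx": 1, "ty": 4.5, "tz": 0, "turn": 0},
    {"tx": 0.5, "ty": 3, "tz": 0, "turn": 0},
    {"tx": 0, "ty": 1.7, "tz": 0, "turn": 0},
    {"tx": 0, "ty": 0, "tz": 0, "turn": 0},
    {"tx": 0, "ty": 0, "tz": 0, "turn": 0},
  ],
)

```text
time: 21.92
ee_pos: [0.436, -0.0999, 0.188]
tool_rot: [0.0, 0.707, 0.707, -0.0]
contact_force: [-0.6, 0.6, -1.7]
grip_width: 0.0125
grasp_force: 58.6
```

```bash
python3 sl.py
```

```text
[ 0.436  -0.0999  0.188 ] [-0.58  0.57 -1.68] [-0.238 -0.026  0.019]
[(0, [284, 231]), (20, [290, 251]), (40, [302, 270]), (60, [318, 286])] [(132, [287, 231])]
[(0, [385, 209]), (20, [383, 229]), (40, [382, 240]), (60, [382, 243])] [(200, [374, 216]), (203, [393, 219])]
```

Request:
play_rows(
  plan=[
    {"tx": 0, "ty": 0, "tz": 0, "turn": 0},
    {"tx": 0, "ty": 0, "tz": 0, "turn": 0},
    {"tx": 0, "ty": 0, "tz": 6.2, "turn": 0},
    {"tx": 0, "ty": 0, "tz": 0, "turn": 0},
    {"tx": 0, "ty": 0, "tz": 0, "turn": 0},
  ],
  force=20,
)

```text
time: 22.65
ee_pos: [0.4362, -0.0995, 0.2502]
tool_rot: [0.0, 0.707, 0.707, -0.0]
contact_force: [-0.8, -0.2, -2.5]
grip_width: 0.0126
grasp_force: 57.7
```

```bash
python3 sl.py
```

```text
[ 0.4362 -0.0995  0.2502] [-0.76 -0.19 -2.54] [-0.271 -0.039 -0.022]
[(0, [283, 204]), (20, [289, 226]), (40, [301, 246]), (60, [318, 262])] [(40, [289, 223])]
[(0, [387, 177]), (20, [385, 199]), (40, [384, 212]), (60, [384, 216])] [(207, [375, 207]), (208, [390, 216])]
```

Request:
play_rows(
  plan=[
    {"tx": 0, "ty": 0, "tz": 0, "turn": 0},
    {"tx": 0, "ty": 0, "tz": 0, "turn": 0},
  ],
  grip=0,
  force=20,
)

```text
time: 23.0
ee_pos: [0.4357, -0.099, 0.2492]
tool_rot: [-0.001, 0.707, 0.707, -0.0]
contact_force: [0.1, 0.1, -2.4]
grip_width: 0.0126
grasp_force: 57.5
```

```bash
python3 sl.py
```

```text
[ 0.4357 -0.099   0.2492] [ 0.13  0.06 -2.42] [-0.237  0.057  0.014]
[(0, [283, 205]), (20, [289, 226]), (40, [301, 246]), (60, [318, 262])] [(46, [288, 222])]
[(0, [387, 178]), (20, [386, 199]), (40, [385, 213]), (60, [384, 217])] [(204, [375, 206]), (101, [391, 212])]
```

Request:
play_rows(
  plan=[
    {"tx": 0, "ty": 0, "tz": -1.5, "turn": 0},
    {"tx": 0, "ty": 0, "tz": -2, "turn": 0},
    {"tx": 0, "ty": 0, "tz": -1.5, "turn": 0},
    {"tx": 0, "ty": 0, "tz": 6.2, "turn": 0},
    {"tx": 0, "ty": 0, "tz": 0, "turn": 0},
  ],
  grip=0.12,
  force=20,
)

```text
time: 23.72
ee_pos: [0.4393, -0.1002, 0.2664]
tool_rot: [0.004, 0.707, 0.707, 0.002]
contact_force: [0.9, -0.2, -1.3]
grip_width: 0.0124
grasp_force: 59.0
```

```bash
python3 sl.py
```

```text
[ 0.4393 -0.1002  0.2664] [ 0.92 -0.23 -1.29] [-0.202 -0.01  -0.04 ]
[(0, [284, 197]), (20, [290, 219]), (40, [302, 239]), (60, [319, 255])] [(116, [284, 221])]
[(0, [386, 168]), (20, [384, 190]), (40, [383, 204]), (60, [383, 209])] [(110, [373, 213])]
```

Request:
play_rows(
  plan=[
    {"tx": 0, "ty": 0, "tz": 0, "turn": 0},
    {"tx": 0, "ty": 0, "tz": 0, "turn": 0},
  ],
)

```text
time: 24.08
ee_pos: [0.4355, -0.0989, 0.2608]
tool_rot: [-0.001, 0.707, 0.707, -0.0]
contact_force: [0.3, -0.1, -1.9]
grip_width: 0.0127
grasp_force: 58.8
```

```bash
cat > am.py <<'E'
from plant import bot
from h import *
s=bot.state(); print(s["ee_pos"].round(4),s["contact_force"].round(2),s["wrist_torque"].round(3),s["grasp_force"])
for n,b in (("scene",(250,190,480,350)),("side",(340,170,430,320))):
    c=bot.capture(n);h=cv2.cvtColor(c["pixels"],cv2.COLOR_RGB2HSV); m=cv2.inRange(h,(10,70,50),(24,210,255))
    k,l,st,ce=cv2.connectedComponentsWithStats(m)
    print(n,[(int(st[i][4]),ce[i].round().astype(int).tolist()) for i in range(1,k) if st[i][4]>8 and b[0]<ce[i][0]<b[2] and b[1]<ce[i][1]<b[3]])
    # steel pan lowest point: print projections of lip for tilts
    print([(th,[int(round(x)) for x in proj(c,s["ee_pos"]+[0,.195*np.cos(t)-.027*np.sin(t),.005-.195*np.sin(t)-.027*np.cos(t)])]) for th in (20,30,40,50,60,75) for t in [np.radians(th)]])
E
python3 am.py
```

```text
[ 0.4355 -0.0989  0.2608] [ 0.26 -0.12 -1.88] [-0.092  0.075 -0.002] 58.81572246551514
scene [(41, [317, 214]), (13, [322, 220]), (3474, [439, 277]), (61, [291, 289])]
[(20, [270, 228]), (30, [278, 241]), (40, [287, 254]), (50, [298, 266]), (60, [310, 276]), (75, [330, 288])]
side [(18, [414, 171]), (48, [376, 275]), (56, [388, 276])]
[(20, [384, 219]), (30, [383, 229]), (40, [383, 235]), (50, [383, 238]), (60, [383, 239]), (75, [383, 234])]
```

```bash
python3 - <<'E'
from plant import bot
from h import *
w=bot.capture("wrist"); h=cv2.cvtColor(w["pixels"],cv2.COLOR_RGB2HSV)
m=cv2.inRange(h,(10,55,40),(24,210,255)); k,l,st,ce=cv2.connectedComponentsWithStats(m)
print(proj(w,[.436,.04,.02]),[(st[i].tolist(),onz(w,*ce[i],.025).round(3).tolist()) for i in range(1,k) if st[i][4]>30])
for n,b in (("scene",(250,230,330,320)),("side",(340,220,430,310))):
    c=bot.capture(n); h=cv2.cvtColor(c["pixels"],cv2.COLOR_RGB2HSV); m=cv2.inRange(h,(10,55,40),(24,210,255))
    r=m[b[1]:b[3],b[0]:b[2]]; q=np.argwhere(r)
    print(n,len(q)); y0,x0=q.min(0);y1,x1=q.max(0)
    for row in r[y0:y1+1,x0:x1+1]: print("".join(".#"[v>0] for v in row))
    print(x0+b[0],y0+b[1])
E
```

```text
(np.float64(315.47765097290335), np.float64(60.44561216281102)) [([20, 0, 92, 33, 1509], [0.228, 0.077, 0.025]), ([603, 0, 15, 9, 36], [0.684, 0.083, 0.025]), ([298, 133, 35, 85, 1448], [0.436, -0.06, 0.025]), ([40, 204, 121, 183, 10661], [0.214, -0.188, 0.025]), ([64, 221, 15, 11, 41], [0.195, -0.11, 0.025]), ([469, 220, 156, 193, 17503], [0.663, -0.186, 0.025]), ([319, 266, 11, 10, 31], [0.444, -0.157, 0.025]), ([310, 327, 21, 16, 87], [0.441, -0.232, 0.025]), ([580, 341, 53, 76, 821], [0.755, -0.289, 0.025]), ([312, 342, 10, 9, 41], [0.437, -0.245, 0.025])]
scene 180Traceback (most recent call last):
  File "<stdin>", line 10, in <module>
  File "<stdin>", line 10, in <genexpr>
TypeError: string indices must be integers, not 'numpy.bool'
```

Request:
play_rows(
  plan=[
    {"tx": 0, "ty": -2, "tz": 1, "turn": 0},
    {"tx": 0, "ty": -5, "tz": 0, "turn": 0},
    {"tx": 0, "ty": -3, "tz": 0, "turn": 0},
    {"tx": 0, "ty": 0, "tz": 0, "turn": 0},
  ],
)

```text
time: 24.78
ee_pos: [0.4362, -0.201, 0.2721]
tool_rot: [0.0, 0.708, 0.706, -0.0]
contact_force: [0.1, 0.0, -2.0]
grip_width: 0.0125
grasp_force: 58.9
```

```bash
cat > asc.py <<'E'
from plant import bot
from h import *
for n,b in (("scene",(250,230,330,320)),("side",(340,220,430,310))):
    c=bot.capture(n); h=cv2.cvtColor(c["pixels"],cv2.COLOR_RGB2HSV); m=cv2.inRange(h,(10,45,40),(26,210,255))
    r=m[b[1]:b[3],b[0]:b[2]]; q=np.argwhere(r)
    print(n,len(q),[proj(c,[.436,.04,z]) for z in (.025,)]); y0,x0=q.min(0);y1,x1=q.max(0)
    for row in r[y0:y1+1,x0:x1+1]: print("".join("#" if v else "." for v in row))
    print(x0+b[0],y0+b[1])
w=bot.capture("wrist"); h=cv2.cvtColor(w["pixels"],cv2.COLOR_RGB2HSV)
m=cv2.inRange(h,(10,45,40),(26,210,255)); k,l,st,ce=cv2.connectedComponentsWithStats(m)
print(proj(w,[.436,.04,.02]),[(st[i].tolist(),onz(w,*ce[i],.025).round(3).tolist()) for i in range(1,k) if st[i][4]>30 and 150<ce[i][0]<460])
E
python3 asc.py
```

```text
scene 242 [(np.float64(285.3624180990281), np.float64(288.08843731587103))]
#.....................##.................................#..############.###
#..............#.....##..................................####..#.##..#..###.
#..................##......................................########..######.
...................#.............................................##.####....
................###.........................................................
#..............###..........................................................
............####............................................................
#..#........###.............................................................
#..#........................................................................
##........##................................................................
##...#..###.................................................................
......#.#...................................................................
##.....#..................................................#.................
###.###................
[... 3852 characters left out ...]
.........#######...................................
250 230
side 128 [(np.float64(378.9789684209492), np.float64(278.9187498779868))]
...#..............##...
.#######.......#####...
.########...#########..
.#########..##########.
##########..##########.
###########.###########
..#####################
........##############.
371 271
(np.float64(314.6061018967361), np.float64(-67.77944643408745)) [([297, 133, 36, 77, 1090], [0.437, -0.152, 0.025]), ([296, 204, 37, 103, 1095], [0.438, -0.242, 0.025]), ([297, 229, 5, 13, 37], [0.419, -0.223, 0.025]), ([306, 289, 8, 13, 34], [0.43, -0.288, 0.025]), ([309, 300, 21, 14, 88], [0.44, -0.302, 0.025]), ([299, 313, 34, 38, 501], [0.438, -0.335, 0.025])]
```

```bash
python3 - <<'E'
from plant import bot
from h import *
A=bot.capture("scene"); B=bot.capture("side")
for z in (.011,.05,.074): X=onz(A,260,265,z); print(z,X.round(3),proj(B,X))
for c,zz in ((A,0),(B,0)):
    h=cv2.cvtColor(c["pixels"],cv2.COLOR_RGB2HSV); m=cv2.inRange(h,(10,60,40),(26,210,255)); k,l,st,ce=cv2.connectedComponentsWithStats(m)
    for i in range(1,k):
        X=onz(c,*ce[i],.011)
        if 15<st[i][4]<400 and .28<X[0]<.62 and -.35<X[1]<.35: print(st[i].tolist(),ce[i].round(1),X.round(3))
E
```

```text
0.011 [0.498 0.154 0.011] (np.float64(340.77521574292604), np.float64(315.4446374469044))
0.05 [0.453 0.12  0.05 ] (np.float64(368.1458555247883), np.float64(289.7134212060098))
0.074 [0.426 0.1   0.074] (np.float64(384.8287539060056), np.float64(274.0297810283171))
[257, 262, 7, 7, 40] [259.8 264.7] [0.499 0.155 0.011]
[235, 273, 7, 8, 46] [238.  276.5] [0.433 0.172 0.011]
[284, 286, 13, 8, 71] [290.8 289.6] [0.453 0.036 0.011]
[371, 271, 23, 8, 118] [382.5 275. ] [0.43  0.001 0.011]
[334, 311, 13, 13, 125] [339.6 317.3] [0.5   0.16  0.011]
[369, 321, 13, 14, 139] [375.5 327.1] [0.434 0.177 0.011]
[400, 331, 10, 8, 39] [404.8 335. ] [0.384 0.189 0.011]
[414, 331, 6, 7, 24] [416.8 333.6] [0.364 0.182 0.011]
[397, 347, 9, 11, 21] [400.9 352.4] [0.39  0.234 0.011]
```

Request:
play_rows(
  plan=[
    {"tx": -1, "ty": -4, "tz": -4, "turn": 0},
    {"tx": -1, "ty": -4, "tz": -4, "turn": 0},
    {"tx": 0, "ty": -1, "tz": -2, "turn": 0},
    {"tx": 0, "ty": -1, "tz": -2, "turn": 0},
    {"tx": 0, "ty": -1, "tz": -2.5, "turn": 0},
  ],
)

```text
time: 25.65
ee_pos: [0.417, -0.3091, 0.127]
tool_rot: [0.001, 0.707, 0.707, 0.0]
contact_force: [-0.2, -0.1, -1.0]
grip_width: 0.0123
grasp_force: 58.9
```

Request:
play_rows(
  plan=[
    {"tx": 0, "ty": -1, "tz": -2.5, "turn": 0},
    {"tx": 0, "ty": -0.5, "tz": -2.5, "turn": 0},
    {"tx": 0, "ty": -0.5, "tz": -2.5, "turn": 0},
    {"tx": 0, "ty": 0, "tz": -1.7, "turn": 0},
    {"tx": 0, "ty": 0, "tz": -1.1, "turn": 0},
  ],
)

```text
time: 26.28
ee_pos: [0.4166, -0.3288, 0.0238]
tool_rot: [0.0, 0.707, 0.707, 0.0]
contact_force: [-0.2, -1.4, 3.1]
grip_width: 0.0128
grasp_force: 55.9
```

Request:
play_rows(
  plan=[
    {"tx": 0, "ty": 0, "tz": 0, "turn": 0},
  ],
)

```text
time: 26.4
ee_pos: [0.4163, -0.3283, 0.0239]
tool_rot: [-0.001, 0.707, 0.707, 0.0]
contact_force: [-0.4, 0.0, 0.7]
grip_width: 0.0122
grasp_force: 55.5
```

Request:
play_rows(
  plan=[
    {"tx": 0, "ty": 0, "tz": 0, "turn": 0},
    {"tx": 0, "ty": 0, "tz": 0, "turn": 0},
    {"tx": 0, "ty": 0, "tz": 5, "turn": 0},
    {"tx": 0, "ty": 3, "tz": 5, "turn": 0},
    {"tx": 0, "ty": 6, "tz": 1.5, "turn": 0},
  ],
  grip=0.5,
  force=20,
)

```text
time: 27.02
ee_pos: [0.4193, -0.242, 0.1443]
tool_rot: [0.005, 0.708, 0.706, 0.001]
contact_force: [1.5, 1.2, 0.3]
grip_width: 0.0427
grasp_force: 0.0
```

Request:
play_rows(
  plan=[
    {"tx": 1, "ty": 6, "tz": 0, "turn": 0},
    {"tx": 1, "ty": 6, "tz": 0, "turn": 0},
    {"tx": 1, "ty": 6, "tz": 0, "turn": 0},
    {"tx": 1, "ty": 6, "tz": 0, "turn": 0},
    {"tx": 1, "ty": 5, "tz": 0, "turn": 0},
  ],
)

```text
time: 27.65
ee_pos: [0.4663, 0.0529, 0.1398]
tool_rot: [0.001, 0.707, 0.707, 0.0]
contact_force: [0.7, 0.3, 0.5]
grip_width: 0.0427
grasp_force: 0.0
```

Request:
play_rows(
  plan=[
    {"tx": 0, "ty": 2, "tz": 0, "turn": 0},
    {"tx": 0, "ty": 0, "tz": 0, "turn": 0},
    {"tx": 0, "ty": 0, "tz": 0, "turn": 0},
  ],
)

```text
time: 28.02
ee_pos: [0.4662, 0.0702, 0.1393]
tool_rot: [0.0, 0.707, 0.707, -0.0]
contact_force: [-0.2, -0.8, -0.6]
grip_width: 0.0427
grasp_force: 0.0
```

```bash
python3 wl.py
```

```text
tcp [0.4662 0.0702 0.1393] close dir deg -0.0 q6 0.0 grip 0.0427
(264, 85) 12.8 [0.4343 0.1751]
(367, 117) 15.3 [0.4998 0.1562]
(281, 310) 12.2 [0.4409 0.0202]
```

Request:
play_rows(
  plan=[
    {"tx": -1.6, "ty": 5.5, "tz": 0, "turn": 0},
    {"tx": -1.6, "ty": 5, "tz": -2, "turn": 0},
    {"tx": 0, "ty": 0, "tz": -5, "turn": 0},
    {"tx": 0, "ty": 0, "tz": -5, "turn": 0},
    {"tx": 0, "ty": 0, "tz": -0.3, "turn": 0},
  ],
)

```text
time: 28.7
ee_pos: [0.4323, 0.1743, 0.0138]
tool_rot: [-0.002, 0.708, 0.707, -0.003]
contact_force: [-0.6, 0.8, 0.6]
grip_width: 0.0428
grasp_force: 0.0
```

Request:
play_rows(
  plan=[
    {"tx": 0, "ty": 0, "tz": 0, "turn": 0},
    {"tx": 0, "ty": 0, "tz": 0, "turn": 0},
    {"tx": 0, "ty": 0, "tz": 0, "turn": 0},
  ],
  grip=0.1,
  force=20,
)

```text
time: 29.08
ee_pos: [0.4354, 0.1758, 0.0177]
tool_rot: [0.001, 0.707, 0.707, 0.001]
contact_force: [0.0, -0.1, 0.8]
grip_width: 0.0199
grasp_force: 19.5
```

Request:
play_rows(
  plan=[
    {"tx": 0, "ty": 0, "tz": 3, "turn": 0},
    {"tx": 0, "ty": 0, "tz": 5, "turn": 0},
    {"tx": 0, "ty": -4, "tz": 1, "turn": 0},
    {"tx": 0, "ty": -5, "tz": 0, "turn": 0},
    {"tx": 0.2, "ty": -4, "tz": 0, "turn": 0},
  ],
)

```text
time: 29.7
ee_pos: [0.4366, 0.0444, 0.1075]
tool_rot: [0.001, 0.707, 0.707, 0.001]
contact_force: [0.1, 0.1, -0.3]
grip_width: 0.0198
grasp_force: 19.7
```

Request:
play_rows(
  plan=[
    {"tx": 0, "ty": 0, "tz": -3.5, "turn": 0},
    {"tx": 0, "ty": 0, "tz": 0, "turn": 0},
  ],
)

```text
time: 29.95
ee_pos: [0.4337, 0.0454, 0.0697]
tool_rot: [-0.002, 0.708, 0.707, -0.002]
contact_force: [-0.2, -0.3, -0.4]
grip_width: 0.0198
grasp_force: 19.7
```

Request:
play_rows(
  plan=[
    {"tx": 0, "ty": 0, "tz": 0, "turn": 0},
    {"tx": 0, "ty": 0, "tz": 0, "turn": 0},
    {"tx": 0, "ty": 0, "tz": 4, "turn": 0},
    {"tx": 3, "ty": 5, "tz": 0, "turn": 0},
    {"tx": 3.3, "ty": 5, "tz": 0, "turn": 0},
  ],
  grip=0.45,
)

```text
time: 30.58
ee_pos: [0.5014, 0.1472, 0.1138]
tool_rot: [0.002, 0.707, 0.707, 0.002]
contact_force: [1.0, -0.3, -0.0]
grip_width: 0.0382
grasp_force: 0.0
```

Request:
play_rows(
  plan=[
    {"tx": 0, "ty": 1.6, "tz": 0, "turn": 0},
    {"tx": 0, "ty": 0, "tz": -5, "turn": 0},
    {"tx": 0, "ty": 0, "tz": -4.5, "turn": 0},
    {"tx": 0, "ty": 0, "tz": 0, "turn": 0},
  ],
  grip=0.5,
)

```text
time: 31.08
ee_pos: [0.4983, 0.1617, 0.0149]
tool_rot: [-0.001, 0.707, 0.707, -0.001]
contact_force: [-0.3, 0.2, -0.2]
grip_width: 0.0428
grasp_force: 0.0
```

```bash
python3 wl.py; python3 lumps.py | head -8
```

```text
tcp [0.4983 0.1617 0.0149] close dir deg 0.0 q6 0.18 grip 0.0428
(321, 345) 25.7 [0.5008 0.1566]
scene
(1867, [433.4, 277.7], [0.664, -0.236, 0.011])
(37, [260.0, 264.6], [0.5, 0.155, 0.011])
(99, [287.7, 288.6], [0.452, 0.044, 0.011])
side
(119, [299.6, 211.0], [0.67, -0.296, 0.011])
(193, [309.1, 223.2], [0.629, -0.222, 0.011])
(24, [392.8, 211.8], [0.416, -0.337, 0.011])
```

Request:
play_rows(
  plan=[
    {"tx": 0, "ty": -0.4, "tz": 0, "turn": 0},
    {"tx": 0, "ty": 0, "tz": 0, "turn": 0},
  ],
)

```text
time: 31.48
ee_pos: [0.4994, 0.1574, 0.0167]
tool_rot: [0.0, 0.707, 0.707, 0.0]
contact_force: [0.1, 0.0, -0.6]
grip_width: 0.0427
grasp_force: 0.0
```

Request:
play_rows(
  plan=[
    {"tx": 0, "ty": 0, "tz": 0, "turn": 0},
    {"tx": 0, "ty": 0, "tz": 0, "turn": 0},
    {"tx": 0, "ty": 0, "tz": 0, "turn": 0},
    {"tx": 0, "ty": 0, "tz": 4, "turn": 0},
    {"tx": 0, "ty": -2, "tz": 5, "turn": 0},
  ],
  grip=0.1,
  force=20,
)

```text
time: 32.1
ee_pos: [0.4978, 0.1382, 0.1055]
tool_rot: [-0.001, 0.706, 0.708, -0.001]
contact_force: [0.3, 0.2, 0.1]
grip_width: 0.0218
grasp_force: 20.3
```

Request:
play_rows(
  plan=[
    {"tx": -2, "ty": -5.5, "tz": 1, "turn": 0},
    {"tx": -2, "ty": -5.5, "tz": 0, "turn": 0},
    {"tx": -2, "ty": -5.5, "tz": 0, "turn": 0},
    {"tx": -2, "ty": -5.5, "tz": 0, "turn": 0},
    {"tx": 0, "ty": -4, "tz": 0, "turn": 0},
  ],
)

```text
time: 32.72
ee_pos: [0.4176, -0.1237, 0.1158]
tool_rot: [-0.0, 0.708, 0.707, -0.0]
contact_force: [0.9, -0.1, -1.0]
grip_width: 0.0216
grasp_force: 20.3
```

```bash
cat > pan.py <<'E'
from plant import bot
from h import *
w=bot.capture("wrist"); im=w["pixels"]; h=cv2.cvtColor(im,cv2.COLOR_RGB2HSV)
s=bot.state(); print(s["ee_pos"].round(4),s["grip_width"],s["grasp_force"])
m=cv2.inRange(h,(0,80,15),(14,255,150))|cv2.inRange(h,(170,80,15),(180,255,150))
k,l,st,ce=cv2.connectedComponentsWithStats(m)
for i in range(1,k):
    if st[i][4]>60: print("brown",st[i].tolist(),onz(w,*ce[i],.028).round(4))
for X in ([.416,-.135,.002],[.416,-.23,.036],[.416,-.328,.028]): print(np.round(proj(w,X)))
g=cv2.cvtColor(im,cv2.COLOR_RGB2GRAY)
for y,z in ((-.14,.003),(-.165,.003),(-.18,.003),(-.2,.003),(-.25,.028),(-.28,.028)):
    u0,v=proj(w,[.416,y,z]); 
    if 0<v<480: print(y,int(u0),int(v),g[int(v),max(0,int(u0)-100):int(u0)+101:8].tolist())
E
python3 pan.py
```

```text
[ 0.4192 -0.1279  0.1167] 0.021677904664436077 20.29074227612
[313. 268.]
[313. 419.]
[313. 518.]
-0.14 312 274 [107, 193, 193, 188, 104, 106, 105, 71, 86, 79, 81, 82, 78, 78, 83, 77, 78, 75, 68, 103, 101, 106, 105, 106, 103, 108]
-0.165 312 308 [105, 108, 106, 104, 103, 106, 118, 136, 56, 35, 73, 76, 56, 51, 54, 68, 74, 44, 55, 72, 103, 106, 104, 194, 194, 194]
-0.18 312 327 [191, 190, 192, 189, 106, 41, 40, 60, 54, 37, 63, 62, 57, 59, 58, 62, 57, 30, 52, 51, 36, 41, 194, 190, 191, 194]
-0.2 312 352 [185, 185, 183, 43, 38, 35, 35, 30, 74, 29, 75, 72, 72, 75, 68, 65, 66, 24, 77, 31, 33, 37, 37, 38, 187, 188]
-0.25 313 434 [19, 20, 12, 20, 18, 14, 23, 19, 17, 19, 17, 22, 23, 33, 113, 19, 17, 23, 20, 15, 6, 15, 17, 10, 15, 17]
-0.28 313 468 [23, 17, 0, 17, 19, 17, 16, 12, 20, 13, 12, 8, 12, 22, 10, 12, 13, 16, 10, 16, 12, 14, 6, 12, 17, 11]
```

Request:
play_rows(
  plan=[
    {"tx": -0.3, "ty": -4, "tz": 0, "turn": 0},
    {"tx": 0, "ty": 0, "tz": -4, "turn": 0},
    {"tx": 0, "ty": 0, "tz": -4.4, "turn": 0},
    {"tx": 0, "ty": 0, "tz": 0, "turn": 0},
  ],
)

```text
time: 33.28
ee_pos: [0.4126, -0.16, 0.0288]
tool_rot: [-0.005, 0.707, 0.707, -0.001]
contact_force: [-0.5, -0.0, -0.5]
grip_width: 0.0217
grasp_force: 20.3
```

Request:
play_rows(
  plan=[
    {"tx": 0, "ty": 0, "tz": 0, "turn": 0},
    {"tx": 0, "ty": 0, "tz": 0, "turn": 0},
    {"tx": 0, "ty": 0, "tz": 5, "turn": 0},
    {"tx": 0, "ty": -4, "tz": 4, "turn": 0},
    {"tx": 0, "ty": -6, "tz": 0, "turn": 0},
  ],
  grip=0.38,
)

```text
time: 33.9
ee_pos: [0.4202, -0.265, 0.1287]
tool_rot: [0.006, 0.706, 0.708, 0.001]
contact_force: [1.0, -0.9, -0.1]
grip_width: 0.0323
grasp_force: 0.0
```

Request:
play_rows(
  plan=[
    {"tx": 0, "ty": -6, "tz": 0, "turn": 0},
    {"tx": 0, "ty": 0, "tz": 0, "turn": 0},
    {"tx": 0, "ty": 0, "tz": 0, "turn": 0},
  ],
)

```text
time: 34.28
ee_pos: [0.4164, -0.3221, 0.1231]
tool_rot: [0.0, 0.707, 0.707, 0.0]
contact_force: [0.2, 0.7, 0.4]
grip_width: 0.0329
grasp_force: 0.0
```

```bash
python3 pan.py; python3 wl.py | head -6; python3 asc.py | grep side
```

```text
[ 0.4163 -0.3213  0.1227] 0.03239713427232413 0.0
brown [310, 132, 12, 12, 62] [ 0.417 -0.248  0.028]
brown [307, 176, 17, 53, 472] [ 0.4167 -0.2876  0.028 ]
[313. -79.]
[314. 101.]
[314. 269.]
-0.18 313 13 [190, 189, 188, 189, 101, 61, 138, 144, 142, 138, 147, 141, 143, 142, 142, 144, 143, 141, 142, 141, 97, 79, 190, 191, 191, 193]
-0.2 313 51 [187, 181, 185, 186, 126, 62, 143, 148, 149, 144, 145, 148, 145, 148, 146, 146, 149, 144, 143, 147, 70, 107, 185, 190, 192, 195]
-0.25 313 139 [102, 99, 98, 101, 97, 98, 99, 101, 98, 103, 104, 98, 50, 71, 61, 196, 198, 198, 198, 197, 196, 200, 201, 199, 201, 199]
-0.28 313 192 [101, 100, 103, 103, 104, 106, 105, 195, 194, 196, 198, 186, 68, 73, 58, 163, 112, 111, 107, 156, 196, 195, 194, 190, 191, 189]
tcp [ 0.4163 -0.3213  0.1227] close dir deg 0.0 q6 -0.79 grip 0.0324
(0, 66) 8.8 [ 0.2338 -0.2081]
(21, 70) 5.1 [ 0.2455 -0.2103]
(12, 88) 7.8 [ 0.2381 -0.2199]
(639, 122) 6.1 [ 0.6121 -0.2388]
(639, 134) 5.3 [ 0.6138 -0.2457]
side 205 [(np.float64(378.9789684209492), np.float64(278.9187498779868))]
```

```bash
python3 - <<'E'
from plant import bot
from h import *
for n in ("scene","side"):
    c=bot.capture(n);h=cv2.cvtColor(c["pixels"],cv2.COLOR_RGB2HSV); m=cv2.inRange(h,(10,70,50),(24,210,255)); k,l,st,ce=cv2.connectedComponentsWithStats(m)
    for i in range(1,k):
        X=onz(c,*ce[i],.013)
        if 10<st[i][4]<400 and .28<X[0]<.6 and -.3<X[1]<.22: print(n,st[i][4],ce[i].round(),X.round(3))
E
```

```text
scene 118 [288. 289.] [0.45  0.043 0.013]
scene 83 [363. 328.] [ 0.415 -0.165  0.013]
scene 98 [419. 343.] [ 0.432 -0.28   0.013]
side 69 [391. 240.] [ 0.417 -0.158  0.013]
side 119 [382. 275.] [0.43  0.005 0.013]
```

Request:
play_rows(
  plan=[
    {"tx": 0, "ty": -0.7, "tz": -4, "turn": 0},
    {"tx": 0, "ty": 0, "tz": -4, "turn": 0},
    {"tx": 0, "ty": 0, "tz": -1.9, "turn": 0},
    {"tx": 0, "ty": 0, "tz": 0, "turn": 0},
  ],
)

```text
time: 35.12
ee_pos: [0.4153, -0.328, 0.0217]
tool_rot: [-0.002, 0.707, 0.707, 0.0]
contact_force: [0.2, -1.0, 0.0]
grip_width: 0.0327
grasp_force: 0.0
```

Request:
play_rows(
  plan=[
    {"tx": 0, "ty": 0, "tz": 0, "turn": 0},
    {"tx": 0, "ty": 0, "tz": 0, "turn": 0},
    {"tx": 0, "ty": 0, "tz": 0, "turn": 0},
  ],
  grip=0,
  force=30,
)

```text
time: 35.5
ee_pos: [0.4172, -0.3303, 0.0245]
tool_rot: [0.002, 0.707, 0.707, -0.0]
contact_force: [-0.2, -0.9, -0.3]
grip_width: 0.0135
grasp_force: 29.3
```

Request:
play_rows(
  plan=[
    {"tx": 0, "ty": 0, "tz": 1, "turn": 0},
    {"tx": 0, "ty": 0, "tz": 2, "turn": 0},
    {"tx": 0, "ty": 0.5, "tz": 3, "turn": 0},
    {"tx": 0, "ty": 1.5, "tz": 3.5, "turn": 0},
    {"tx": 0.4, "ty": 3, "tz": 3, "turn": 0},
  ],
)

```text
time: 36.12
ee_pos: [0.4204, -0.2798, 0.1502]
tool_rot: [0.001, 0.708, 0.707, -0.0]
contact_force: [1.0, -1.0, -1.8]
grip_width: 0.0133
grasp_force: 32.8
```

Request:
play_rows(
  plan=[
    {"tx": 0.4, "ty": 4, "tz": 2, "turn": 0},
    {"tx": 0.5, "ty": 4, "tz": 1.5, "turn": 0},
    {"tx": 0.5, "ty": 4, "tz": 0.7, "turn": 0},
    {"tx": 0, "ty": 2.5, "tz": 0, "turn": 0},
    {"tx": 0, "ty": 1.5, "tz": 0, "turn": 0},
  ],
)

```text
time: 36.75
ee_pos: [0.434, -0.1185, 0.1907]
tool_rot: [0.001, 0.707, 0.708, -0.0]
contact_force: [-1.0, -1.1, -0.2]
grip_width: 0.0134
grasp_force: 36.4
```

```bash
cat > one.py <<'E'
from plant import bot
from h import *
s=bot.state(); e=s["ee_pos"]; print(e.round(4),s["contact_force"].round(2),s["wrist_torque"].round(3),round(s["grasp_force"]))
for n,b in (("scene",(230,190,400,350)),("side",(330,190,430,335))):
    c=bot.capture(n);h=cv2.cvtColor(c["pixels"],cv2.COLOR_RGB2HSV); m=cv2.inRange(h,(10,70,50),(24,210,255)); k,l,st,ce=cv2.connectedComponentsWithStats(m)
    print(n,[(int(st[i][4]),ce[i].round().astype(int).tolist()) for i in range(1,k) if 8<st[i][4]<400 and b[0]<ce[i][0]<b[2] and b[1]<ce[i][1]<b[3]])
    print([(th,[int(round(x)) for x in proj(c,e+[0,.165*np.cos(t)-.014*np.sin(t),.005-.165*np.sin(t)-.014*np.cos(t)])]) for th in (0,10,20,30,40) for t in [np.radians(th)]])
E
python3 one.py
```

```text
[ 0.434  -0.1185  0.1907] [-0.95 -1.08 -0.22] [-0.407 -0.017  0.017] 36
scene [(209, [315, 217]), (32, [312, 227]), (118, [288, 289]), (72, [339, 313])]
[(0, [281, 228]), (10, [283, 240]), (20, [287, 252]), (30, [293, 264]), (40, [300, 275])]
side [(27, [386, 207]), (118, [382, 275])]
[(0, [386, 208]), (10, [385, 221]), (20, [384, 232]), (30, [383, 240]), (40, [383, 246])]
```

```bash
python3 - <<'E'
from plant import bot
from h import *
A=bot.capture("scene");B=bot.capture("side")
X=onz(A,339,313,.012); print(X.round(3),proj(B,X))
c=B;h=cv2.cvtColor(c["pixels"],cv2.COLOR_RGB2HSV); 
u,v=map(int,proj(B,X)); print(h[v-8:v+9:4,u-8:u+9:4].tolist())
# pan silhouette in scene: dark low-sat pixels near
h=cv2.cvtColor(A["pixels"],cv2.COLOR_RGB2HSV)
e=bot.state()["ee_pos"]
for th in range(0,80,10):
    t=np.radians(th); print(th,[[int(x) for x in proj(A,e+[0,a*np.cos(t)+b*np.sin(t),.005-a*np.sin(t)+b*np.cos(t)])] for a,b in ((.195,-.027),(.1,-.027),(.1,.008))])
E
```

```text
[ 0.434 -0.098  0.012] (np.float64(382.4045362383588), np.float64(251.97906078626588))
[[[110, 7, 115], [105, 9, 117], [105, 9, 118], [110, 7, 112], [102, 11, 116]], [[23, 6, 178], [30, 6, 179], [30, 6, 178], [30, 5, 160], [90, 2, 131]], [[24, 9, 138], [24, 9, 137], [30, 9, 135], [24, 9, 135], [23, 8, 133]], [[24, 10, 134], [20, 11, 134], [23, 8, 133], [24, 10, 132], [23, 8, 130]], [[25, 10, 150], [25, 10, 152], [25, 10, 149], [24, 9, 143], [30, 8, 132]]]
0 [[269, 230], [307, 242], [307, 227]]
10 [[272, 244], [310, 249], [307, 235]]
20 [[278, 258], [314, 257], [309, 242]]
30 [[285, 271], [318, 264], [311, 250]]
40 [[295, 283], [324, 270], [315, 257]]
50 [[305, 295], [331, 276], [319, 264]]
60 [[317, 304], [338, 281], [325, 270]]
70 [[330, 313], [345, 285], [331, 275]]
```

Request:
play_rows(
  plan=[
    {"tx": 0, "ty": 0, "tz": 0, "turn": 0},
    {"tx": 0, "ty": 0, "tz": 0, "turn": 0},
  ],
)

```text
time: 37.2
ee_pos: [0.434, -0.1199, 0.1899]
tool_rot: [-0.0, 0.707, 0.707, -0.0]
contact_force: [-1.0, 0.2, -2.6]
grip_width: 0.0132
grasp_force: 36.4
```

```bash
python3 one.py; python3 - <<'E'
from plant import bot
from h import *
A=bot.capture("scene"); g=cv2.cvtColor(A["pixels"],cv2.COLOR_RGB2GRAY)
for v in range(216,330,4): print(v," ".join("%3d"%x for x in g[v,256:364:4]))
E
```

```text
[ 0.434  -0.1199  0.1899] [-1.05  0.18 -2.63] [-0.232  0.098  0.031] 36
scene [(243, [315, 218]), (119, [288, 289]), (71, [339, 313])]
[(0, [281, 229]), (10, [283, 241]), (20, [288, 253]), (30, [293, 264]), (40, [301, 275])]
side [(31, [386, 207]), (118, [382, 275])]
[(0, [386, 208]), (10, [385, 221]), (20, [384, 232]), (30, [383, 240]), (40, [383, 246])]
216  51  28  27  29  24 138 237 238 237 221  70  73  65 134 153 153 154 144 100 117 180 201  98  33  17  19  14
220  32  29  27  32  31 114 237 237 237 228  66  69  68  63  90 119 102  68  98  98  92  97  88  26  14  20  18
224  27  26  30  27  28  94 238 238 237 229  61  64  65  47  40  45  43  40  98  92  40  90  55  30  12  19  13
228  27  30  30  27  29  82 222 236 236 236 100  65  65  41  51  52  42  41  95 137  39  37  25  23  20  18  15
232  25  31  29  31  83 182 235 236 235 236 231 219 207  77  46  35  41  66  98 106 110  26  20  22  47  10  18
236  27  23  38 114 223 236 236 236 236 235 236 233 221 106 115 110  97  93 182 217 223  23  22  17  21  16 106
240  29  50 150 231 236 236 236 237 236 236 235 235 225  84  96  99  8
[... 1805 characters left out ...]
 137 209 235 231 155 131 128
308 235 233 134 121 119 101  90  87  87  93 106 120 117 124 128 127 123 122 120 124 125 112 143 125 126 125 123
312 236 234 231 146 125 124 121 120 123 126 124 125 125 125 125 123 120 124 127 127  87 146 105 129 127 126 127
316 232 234 234 233 211 185 138 126 126 132 134 164 164 127 128 126 126 125 127 127  95  97 111 130 128 128 125
320 231 229 232 234 234 235 235 234 233 235 236 237 236 232 207 145 127 127 127 131 184 193 136 128 125 126 125
324 231 231 233 235 237 237 237 236 236 236 235 237 236 237 227 172 126 129 155 234 236 234 199 122 127 122 123
328 235 230 232 234 236 236 237 236 236 236 235 236 229 155 128 127 171 232 235 231 232 232 192 123 122 121 121
```

Request:
play_rows(
  plan=[
    {"tx": -3.5, "ty": -2.5, "tz": 0, "turn": 0},
    {"tx": -4, "ty": -4, "tz": 0, "turn": 0},
    {"tx": -1, "ty": -3.5, "tz": -3, "turn": 0},
    {"tx": 0, "ty": -2, "tz": -4, "turn": 0},
    {"tx": 0, "ty": -1, "tz": -3.5, "turn": 0},
  ],
)

```text
time: 37.98
ee_pos: [0.3515, -0.2533, 0.0869]
tool_rot: [0.004, 0.708, 0.706, 0.0]
contact_force: [-0.3, -1.1, 1.2]
grip_width: 0.0134
grasp_force: 38.4
```

Request:
play_rows(
  plan=[
    {"tx": 0, "ty": -0.5, "tz": -3, "turn": 0},
    {"tx": 0, "ty": 0, "tz": -2, "turn": 0},
    {"tx": 0, "ty": 0, "tz": -1.1, "turn": 0},
    {"tx": 0, "ty": 0, "tz": 0, "turn": 0},
  ],
)

```text
time: 38.48
ee_pos: [0.3495, -0.2543, 0.0242]
tool_rot: [-0.0, 0.707, 0.707, 0.0]
contact_force: [-0.6, 1.2, 1.5]
grip_width: 0.0135
grasp_force: 37.5
```

```bash
python3 - <<'E'
from plant import bot
from h import *
print(bot.state()["ee_pos"].round(4))
for n in ("scene","side"):
    c=bot.capture(n);h=cv2.cvtColor(c["pixels"],cv2.COLOR_RGB2HSV); m=cv2.inRange(h,(10,70,50),(24,210,255)); k,l,st,ce=cv2.connectedComponentsWithStats(m)
    for i in range(1,k):
        X=onz(c,*ce[i],.011)
        if 10<st[i][4]<400 and .28<X[0]<.6 and -.3<X[1]<.22: print(n,st[i][4],ce[i].round(),X.round(3))
E
```

```text
[ 0.3495 -0.2543  0.0242]
scene 117 [288. 289.] [0.452 0.044 0.011]
scene 66 [339. 314.] [ 0.434 -0.099  0.011]
scene 11 [359. 345.] [ 0.369 -0.176  0.011]
scene 55 [373. 352.] [ 0.366 -0.208  0.011]
side 21 [419. 225.] [ 0.346 -0.263  0.011]
side 120 [383. 275.] [0.43  0.001 0.011]
```

Request:
play_rows(
  plan=[
    {"tx": 0, "ty": 0, "tz": 0, "turn": 0},
    {"tx": 0, "ty": 0, "tz": 5, "turn": 0},
    {"tx": 2, "ty": 4, "tz": 2, "turn": 0},
    {"tx": 3, "ty": 5, "tz": 0, "turn": 0},
    {"tx": 3.4, "ty": 4, "tz": 0, "turn": 0},
  ],
  grip=0.42,
  force=20,
)

```text
time: 39.2
ee_pos: [0.4343, -0.1229, 0.0954]
tool_rot: [0.001, 0.707, 0.707, 0.0]
contact_force: [0.1, -1.4, 0.1]
grip_width: 0.0356
grasp_force: 0.0
```

Request:
play_rows(
  plan=[
    {"tx": 0, "ty": 2.5, "tz": -1, "turn": 0},
    {"tx": 0, "ty": 0, "tz": -4, "turn": 0},
    {"tx": 0, "ty": 0, "tz": -2.8, "turn": 0},
    {"tx": 0, "ty": 0, "tz": 0, "turn": 0},
  ],
)

```text
time: 39.7
ee_pos: [0.4324, -0.0987, 0.0154]
tool_rot: [-0.001, 0.707, 0.707, -0.001]
contact_force: [1.4, -0.3, -0.3]
grip_width: 0.0358
grasp_force: 0.0
```

Request:
play_rows(
  plan=[
    {"tx": 0, "ty": 0, "tz": 0, "turn": 0},
    {"tx": 0, "ty": 0, "tz": 0, "turn": 0},
    {"tx": 0, "ty": 0, "tz": 0, "turn": 0},
  ],
  grip=0.1,
  force=20,
)

```text
time: 40.08
ee_pos: [0.4338, -0.0996, 0.017]
tool_rot: [0.001, 0.707, 0.707, 0.0]
contact_force: [-1.1, 0.4, -1.0]
grip_width: 0.0212
grasp_force: 21.2
```

Request:
play_rows(
  plan=[
    {"tx": 0, "ty": 0, "tz": 5, "turn": 0},
    {"tx": -4, "ty": -1, "tz": 1, "turn": 0},
    {"tx": -4.4, "ty": -0.7, "tz": 0, "turn": 0},
    {"tx": 0, "ty": 0, "tz": -4.5, "turn": 0},
    {"tx": 0, "ty": 0, "tz": 0, "turn": 0},
  ],
)

```text
time: 40.7
ee_pos: [0.3461, -0.1147, 0.0295]
tool_rot: [-0.003, 0.707, 0.707, -0.001]
contact_force: [0.5, -0.5, 0.3]
grip_width: 0.0212
grasp_force: 21.2
```

Request:
play_rows(
  plan=[
    {"tx": 0, "ty": 0, "tz": 0, "turn": 0},
    {"tx": 0, "ty": 0, "tz": 0, "turn": 0},
    {"tx": 0, "ty": -1, "tz": 5, "turn": 0},
    {"tx": 0, "ty": -6, "tz": 0, "turn": 0},
    {"tx": 0, "ty": -6, "tz": 0, "turn": 0},
  ],
  grip=0.36,
)

```text
time: 41.32
ee_pos: [0.3512, -0.2488, 0.0839]
tool_rot: [0.003, 0.706, 0.708, 0.0]
contact_force: [1.4, 1.0, 0.2]
grip_width: 0.0309
grasp_force: 0.0
```

```bash
python3 - <<'E'
from plant import bot
from h import *
print(bot.state()["ee_pos"].round(4))
for n in ("scene","side"):
    c=bot.capture(n);h=cv2.cvtColor(c["pixels"],cv2.COLOR_RGB2HSV); m=cv2.inRange(h,(10,70,50),(24,210,255)); k,l,st,ce=cv2.connectedComponentsWithStats(m)
    for i in range(1,k):
        X=onz(c,*ce[i],.013)
        if 10<st[i][4]<400 and .28<X[0]<.6 and -.3<X[1]<.22: print(n,st[i][4],ce[i].round(),X.round(3))
E
```

```text
[ 0.3512 -0.2488  0.0839]
scene 118 [288. 289.] [0.45  0.043 0.013]
scene 83 [327. 339.] [ 0.348 -0.114  0.013]
scene 87 [371. 351.] [ 0.364 -0.204  0.013]
side 27 [419. 225.] [ 0.347 -0.261  0.013]
side 81 [420. 253.] [ 0.35  -0.108  0.013]
side 119 [382. 275.] [0.43  0.005 0.013]
```

Request:
play_rows(
  plan=[
    {"tx": 0, "ty": -0.4, "tz": -3.5, "turn": 0},
    {"tx": 0, "ty": 0, "tz": -2.5, "turn": 0},
    {"tx": 0, "ty": 0, "tz": 0, "turn": 0},
  ],
)

```text
time: 41.8
ee_pos: [0.348, -0.2483, 0.0197]
tool_rot: [-0.003, 0.707, 0.707, 0.0]
contact_force: [0.6, 0.2, 1.0]
grip_width: 0.0309
grasp_force: 0.0
```

Request:
play_rows(
  plan=[
    {"tx": 0, "ty": 0, "tz": 0, "turn": 0},
    {"tx": 0, "ty": 0, "tz": 0, "turn": 0},
    {"tx": 0, "ty": 0, "tz": 0, "turn": 0},
    {"tx": 0, "ty": 0, "tz": 1, "turn": 0},
    {"tx": 0, "ty": 0, "tz": 2, "turn": 0},
  ],
  grip=0,
  force=60,
)

```text
time: 42.42
ee_pos: [0.3485, -0.2497, 0.0513]
tool_rot: [-0.001, 0.707, 0.707, -0.0]
contact_force: [-0.6, -0.9, -1.4]
grip_width: 0.0132
grasp_force: 58.4
```

Request:
play_rows(
  plan=[
    {"tx": 1, "ty": 0.5, "tz": 3, "turn": 0},
    {"tx": 2, "ty": 1.5, "tz": 3, "turn": 0},
    {"tx": 2, "ty": 2, "tz": 3, "turn": 0},
    {"tx": 2, "ty": 2, "tz": 2, "turn": 0},
    {"tx": 1.5, "ty": 2, "tz": 0.7, "turn": 0},
  ],
)

```text
time: 43.05
ee_pos: [0.4359, -0.1703, 0.1709]
tool_rot: [0.002, 0.707, 0.707, 0.0]
contact_force: [0.5, 0.2, -2.6]
grip_width: 0.0132
grasp_force: 58.5
```

```bash
python3 one.py
```

```text
[ 0.4359 -0.1703  0.1709] [ 0.48  0.18 -2.58] [-0.183 -0.032 -0.019] 59
scene [(209, [316, 217]), (35, [311, 227]), (54, [314, 247]), (39, [346, 251]), (20, [360, 255]), (119, [288, 289])]
[(0, [302, 242]), (10, [304, 255]), (20, [308, 266]), (30, [314, 278]), (40, [322, 289])]
side [(108, [384, 205]), (128, [382, 275])]
[(0, [385, 207]), (10, [384, 219]), (20, [383, 230]), (30, [383, 237]), (40, [382, 243])]
```

Request:
play_rows(
  plan=[
    {"tx": 0, "ty": 2.5, "tz": 0.5, "turn": 0},
    {"tx": 0, "ty": 2, "tz": 0, "turn": 0},
    {"tx": 0, "ty": 0, "tz": 0, "turn": 0},
    {"tx": 0, "ty": 0, "tz": 6.2, "turn": 0},
    {"tx": 0, "ty": 0, "tz": 0, "turn": 0},
  ],
)

```text
time: 43.78
ee_pos: [0.4374, -0.128, 0.2406]
tool_rot: [0.006, 0.707, 0.707, 0.002]
contact_force: [-0.2, -0.1, -0.4]
grip_width: 0.0127
grasp_force: 58.7
```

```bash
python3 one.py
```

```text
[ 0.4374 -0.128   0.2406] [-0.21 -0.13 -0.43] [-0.15   0.016  0.021] 59
scene [(65, [296, 211]), (47, [329, 214]), (107, [288, 289])]
[(0, [285, 208]), (10, [287, 220]), (20, [291, 233]), (30, [297, 245]), (40, [305, 256])]
side [(119, [383, 275])]
[(0, [386, 180]), (10, [385, 194]), (20, [384, 206]), (30, [384, 215]), (40, [383, 221])]
```

Request:
play_rows(
  plan=[
    {"tx": 0, "ty": 0, "tz": -2.5, "turn": 0},
    {"tx": 0, "ty": 0, "tz": -3.5, "turn": 0},
    {"tx": 0, "ty": 0, "tz": 6.2, "turn": 0},
    {"tx": 0, "ty": 0, "tz": 0, "turn": 0},
  ],
)

```text
time: 44.38
ee_pos: [0.4353, -0.1264, 0.2385]
tool_rot: [0.002, 0.707, 0.707, 0.0]
contact_force: [0.6, -0.4, -1.4]
grip_width: 0.013
grasp_force: 58.7
```

```bash
sed -i 's/(330,190,430,335)/(330,165,430,335)/;s/\.165\*/.142*/g' one.py; python3 one.py
```

```text
[ 0.4353 -0.1264  0.2385] [ 0.56 -0.41 -1.4 ] [-0.217 -0.039  0.04 ] 59
scene [(67, [295, 216]), (47, [329, 218]), (105, [288, 289])]
[(0, [293, 212]), (10, [295, 223]), (20, [299, 233]), (30, [304, 244]), (40, [311, 254])]
side [(20, [413, 171]), (123, [380, 190]), (119, [383, 275])]
[(0, [388, 178]), (10, [387, 189]), (20, [386, 199]), (30, [385, 207]), (40, [385, 213])]
```

Request:
play_rows(
  plan=[
    {"tx": 0, "ty": 0, "tz": 0, "turn": 0},
    {"tx": 0, "ty": 0, "tz": 0, "turn": 0},
  ],
  grip=0.16,
  force=20,
)

```text
time: 44.72
ee_pos: [0.4334, -0.125, 0.2358]
tool_rot: [-0.001, 0.707, 0.707, -0.001]
contact_force: [-0.5, 1.0, -0.7]
grip_width: 0.0137
grasp_force: 29.9
```

```bash
python3 one.py
```

```text
[ 0.4334 -0.125   0.2358] [-0.48  1.01 -0.69] [-0.207 -0.042  0.005] 30
scene [(71, [296, 218]), (46, [327, 219]), (107, [288, 289])]
[(0, [292, 213]), (10, [294, 224]), (20, [298, 235]), (30, [303, 245]), (40, [310, 255])]
side [(15, [414, 171]), (123, [380, 191]), (119, [383, 275])]
[(0, [389, 179]), (10, [388, 191]), (20, [387, 201]), (30, [386, 209]), (40, [386, 214])]
```

Request:
play_rows(
  plan=[
    {"tx": 0, "ty": 0, "tz": 0, "turn": 0},
    {"tx": 0, "ty": 0, "tz": 0, "turn": 0},
  ],
  grip=0.168,
  force=20,
)

```text
time: 45.08
ee_pos: [0.4342, -0.1251, 0.2371]
tool_rot: [-0.0, 0.707, 0.707, 0.0]
contact_force: [0.1, -0.4, -1.9]
grip_width: 0.0144
grasp_force: 13.7
```

```bash
python3 one.py
```

```text
[ 0.4342 -0.1251  0.2371] [ 0.05 -0.44 -1.89] [-0.181  0.017  0.007] 14
scene [(205, [316, 217]), (18, [314, 228]), (30, [305, 280]), (117, [288, 289])]
[(0, [292, 212]), (10, [294, 223]), (20, [298, 234]), (30, [304, 245]), (40, [310, 254])]
side [(18, [415, 171]), (216, [384, 271])]
[(0, [388, 179]), (10, [387, 190]), (20, [386, 200]), (30, [386, 208]), (40, [385, 213])]
```

Request:
play_rows(
  plan=[
    {"tx": 0, "ty": -3, "tz": 0.5, "turn": 0},
    {"tx": 0, "ty": -5, "tz": -3.5, "turn": 0},
    {"tx": 0, "ty": -5, "tz": -3.7, "turn": 0},
    {"tx": 0, "ty": -3, "tz": -4, "turn": 0},
    {"tx": 0, "ty": -1, "tz": -4, "turn": 0},
  ],
  grip=0.16,
  force=30,
)

```text
time: 45.8
ee_pos: [0.4387, -0.303, 0.0949]
tool_rot: [0.008, 0.708, 0.706, -0.0]
contact_force: [0.8, -1.6, 1.7]
grip_width: 0.0141
grasp_force: 24.6
```

Request:
play_rows(
  plan=[
    {"tx": 0, "ty": -0.5, "tz": -3, "turn": 0},
    {"tx": 0, "ty": 0, "tz": -2.5, "turn": 0},
    {"tx": 0, "ty": 0, "tz": -1.2, "turn": 0},
    {"tx": 0, "ty": 0, "tz": 0, "turn": 0},
  ],
)

```text
time: 46.3
ee_pos: [0.4342, -0.2999, 0.0229]
tool_rot: [-0.001, 0.707, 0.707, 0.0]
contact_force: [0.7, 0.5, -0.1]
grip_width: 0.0143
grasp_force: 22.7
```

```bash
python3 one.py; python3 lumps.py | head -12
```

```text
[ 0.4342 -0.2999  0.0229] [ 0.65  0.53 -0.15] [ 0.191  0.032 -0.043] 23
scene [(212, [315, 217]), (24, [313, 228]), (124, [287, 289])]
[(0, [364, 322]), (10, [366, 331]), (20, [369, 341]), (30, [373, 350]), (40, [379, 359])]
side [(23, [414, 171]), (17, [385, 215]), (167, [383, 274])]
[(0, [383, 239]), (10, [383, 248]), (20, [382, 254]), (30, [382, 259]), (40, [382, 262])]
scene
(733, [404.8, 268.5], [0.666, -0.162, 0.011])
(376, [473.6, 289.6], [0.666, -0.332, 0.011])
(104, [287.3, 288.9], [0.451, 0.044, 0.011])
side
(806, [300.8, 223.1], [0.651, -0.219, 0.011])
(143, [382.2, 273.6], [0.43, -0.005, 0.011])
(4341, [239.4, 318.3], [0.677, 0.195, 0.011])
(40, [286.1, 318.2], [0.594, 0.18, 0.011])
```

Request:
play_rows(
  plan=[
    {"tx": 0, "ty": 0, "tz": 0, "turn": 0},
    {"tx": 0, "ty": 0, "tz": 0, "turn": 0},
    {"tx": 0, "ty": 0, "tz": 5.5, "turn": 0},
    {"tx": 0, "ty": 2, "tz": 5.5, "turn": 10},
    {"tx": 0, "ty": 4, "tz": 4.5, "turn": 10},
  ],
  grip=0.4,
)

```text
time: 47.12
ee_pos: [0.4352, -0.2413, 0.1812]
tool_rot: [0.002, 0.572, 0.82, -0.0]
contact_force: [1.3, -0.7, 0.6]
grip_width: 0.0343
grasp_force: 0.0
```

Request:
play_rows(
  plan=[
    {"tx": 1, "ty": 5.8, "tz": 2, "turn": 10},
    {"tx": 1, "ty": 6, "tz": 0, "turn": 10},
    {"tx": 1, "ty": 6, "tz": 0, "turn": 10},
    {"tx": 1, "ty": 6, "tz": 0, "turn": 10},
    {"tx": 1, "ty": 6, "tz": 0, "turn": 10},
  ],
  grip=0.5,
)

```text
time: 47.75
ee_pos: [0.4845, 0.0597, 0.1988]
tool_rot: [0.001, 0.171, 0.985, 0.0]
contact_force: [1.6, -0.8, 0.6]
grip_width: 0.0427
grasp_force: 0.0
```

Request:
play_rows(
  plan=[
    {"tx": 1, "ty": 6, "tz": 0, "turn": 10},
    {"tx": 2, "ty": 5.8, "tz": 0, "turn": 10},
    {"tx": 2, "ty": 5.8, "tz": 0, "turn": 0},
    {"tx": 2, "ty": 5.8, "tz": 0, "turn": 0},
    {"tx": 2, "ty": 5, "tz": 0, "turn": 0},
  ],
)

```text
time: 48.38
ee_pos: [0.5746, 0.3441, 0.1983]
tool_rot: [0.0, -0.001, 1.0, 0.0]
contact_force: [-0.1, -0.3, 0.6]
grip_width: 0.0428
grasp_force: 0.0
```

```bash
cat > pes.py <<'E'
from plant import bot
from h import *
s=bot.state(); e=s["ee_pos"]; print(e.round(4),s["tool_rot"].round(3))
w=bot.capture("wrist"); P=np.array(w["pose"]); print(P[:3,3].round(3))
for X in ([.567,.35,.1225],[.585,.35,.1055],[.6085,.35,.0855],[.551,.266,.13]): print(np.round(proj(w,X)))
h=cv2.cvtColor(w["pixels"],cv2.COLOR_RGB2HSV)
print("white rows near pestle:")
u0,v0=proj(w,[.567,.35,.1225]);u1,v1=proj(w,[.6085,.35,.0855])
for f in np.linspace(-.6,1.2,10):
    u,v=u0+f*(u1-u0),v0+f*(v1-v0)
    if 0<=v<480: 
        a=max(0,int(u)-60); r=h[int(v),a:int(u)+61:5]; print(int(u),int(v)," ".join(f"{x[1]}/{x[2]}" for x in r))
E
python3 pes.py
```

```text
[0.5746 0.3441 0.1983] [ 0.    -0.001  1.     0.   ]
[0.502 0.345 0.327]
[324. 256.]
[323. 275.]
[323. 297.]
[169. 232.]
white rows near pestle:
325 231 71/65 74/62 68/64 72/60 78/65 70/62 71/65 67/65 67/65 53/63 67/61 55/65 54/61 46/66 53/68 47/70 49/67 36/64 21/61 14/74 2/125 5/218 5/218 5/219 5/217
325 240 91/73 94/73 84/70 91/73 91/76 87/76 110/72 91/73 90/74 71/72 12/104 12/107 12/104 5/99 26/79 71/75 64/76 56/78 27/67 25/62 11/92 4/215 5/216 5/219 5/219
324 248 103/72 103/72 106/72 100/74 107/76 101/71 102/75 100/74 112/73 13/100 14/113 9/112 9/114 5/111 13/98 15/84 70/80 74/79 35/66 35/66 20/65 5/215 6/217 4/215 3/219
324 256 112/73 115/73 124/72 113/70 120/68 122/69 104/71 109/70 100/74 7/105 9/111 9/113 9/112 12/107 8/98 18/86 82/78 77/83 40/57 46/67 31/66 5/213 4/214 4/217 5/217
323 264 124/72 115/73 122/73 114/76 126/71 105/73 116/77 110/74 113/79 47/86 10/100 10/107 9/108 10/103 11/92 90/82 87/82 84/82 75/82 41/62 31/65 4/212 6/216 5/216 6/218
323 272 120/68 131/70 117/70 120/72 112/73 124/74 122/73 120/72 107/74 92/64 16/98 10/99 13/98 11/91 34/82 97/76 89/80 96/80 88/75 40/58 43/65 5/214 5/217 5/217 2/216
323 280 133/67 133/71 133/69 121/74 136/71 131/72 128/72 120/53 125/55 84/64 13/96 15/100 11/94 9/88 102/70 86/77 82/78 89/77 81/76 45/63 49/63 4/215 7/219 4/214 6/217
322 288 145/67 150/63 126/65 128/68 137/67 127/70 119/60 135/51 130/53 86/65 10/99 12/103 13/98 18/85 93/66 101/71 92/75 100/74 89/77 53/58 57/63 13/116 7/218 4/216 4/216
322 297 129/73 137/69 133/71 133/71 131/72 126/71 124/70 133/50 108/52 22/82 13/102 13/100 17/92 9/81 92/61 98/65 106/72 101/76 88/78 55/56 48/58 32/79 5/216 4/217 4/215
322 305 106/29 140/69 142/70 124/74 122/71 135/72 147/71 133/71 61/67 11/96 16/98 13/101 13/96 15/83 89/63 108/71 112/75 100/79 94/76 69/59 60/60 44/52 11/48 11/69 7/76
```

Request:
play_rows(
  plan=[
    {"tx": 0.8, "ty": 0.6, "tz": -2, "turn": 0},
    {"tx": 0, "ty": 0, "tz": -4, "turn": 0},
    {"tx": 0, "ty": 0, "tz": -3.6, "turn": 0},
    {"tx": 0, "ty": 0, "tz": 0, "turn": 0},
  ],
)

```text
time: 48.92
ee_pos: [0.579, 0.346, 0.0978]
tool_rot: [-0.004, 0.0, 1.0, -0.002]
contact_force: [-0.6, -0.5, 0.2]
grip_width: 0.0426
grasp_force: 0.0
```

Request:
play_rows(
  plan=[
    {"tx": 0, "ty": 0, "tz": 0, "turn": 0},
    {"tx": 0, "ty": 0, "tz": 0, "turn": 0},
    {"tx": 0, "ty": 0, "tz": 0, "turn": 0},
  ],
  grip=0,
  force=30,
)

```text
time: 49.3
ee_pos: [0.5835, 0.3481, 0.1044]
tool_rot: [0.002, 0.0, 1.0, 0.001]
contact_force: [0.3, 0.3, 2.9]
grip_width: 0.0209
grasp_force: 29.4
```

Request:
play_rows(
  plan=[
    {"tx": -1, "ty": 0, "tz": 1, "turn": 0},
    {"tx": -2, "ty": 0, "tz": 2, "turn": 0},
    {"tx": -2, "ty": 0, "tz": 2, "turn": 0},
    {"tx": -2, "ty": 0, "tz": 2.3, "turn": 0},
    {"tx": -1, "ty": 0, "tz": 1, "turn": 0},
  ],
)

```text
time: 49.92
ee_pos: [0.5012, 0.3483, 0.1871]
tool_rot: [0.001, -0.0, 1.0, 0.001]
contact_force: [0.6, 0.2, -1.6]
grip_width: 0.021
grasp_force: 29.2
```

```bash
cat > pp.py <<'E'
from plant import bot
from h import *
s=bot.state(); e=s["ee_pos"]; print(e.round(4),s["contact_force"].round(2),s["wrist_torque"].round(3),round(s["grasp_force"]),s["grip_width"])
B=bot.capture("side"); A=bot.capture("scene")
g=e+[0,0,.005]
for n,c in (("side",B),("scene",A)):
    for th in (0,15,30,47):
        t=np.radians(th); d=np.array([np.sin(t),0,-np.cos(t)]); print(n,th,[[int(x) for x in proj(c,g+d*k)] for k in (-.022,.06,.107)])
h=cv2.cvtColor(B["pixels"],cv2.COLOR_RGB2HSV)
u,v=map(int,proj(B,g+[.02,0,-.06]))
for y in range(v-45,v+60,5): print(y," ".join("#" if (h[y,x,1]<25 and h[y,x,2]>120) else "b" if h[y,x,2]<50 else "w" if h[y,x,1]>90 else "." for x in range(u-60,u+61,4)),u-60)
E
python3 pp.py
```

```text
[0.5012 0.3483 0.1871] [ 0.62  0.17 -1.58] [-0.043 -0.011 -0.019] 29 0.021017488464608342
side 0 [[323, 276], [322, 329], [322, 357]]
side 15 [[327, 277], [310, 327], [302, 352]]
side 30 [[332, 279], [299, 322], [283, 344]]
side 47 [[336, 282], [289, 314], [264, 330]]
scene 0 [[190, 172], [194, 202], [196, 218]]
scene 15 [[188, 173], [198, 199], [203, 213]]
scene 30 [[187, 175], [202, 195], [209, 205]]
scene 47 [[186, 177], [205, 189], [215, 195]]
282 . . . . . . . # # # # # # # # b b b b b b b # # # # # . . . . 247
287 w w w w . . . # # # # # # # # b b b b b b . . # . # # # . . . 247
292 w w w w w w b # # # # . w w w # # b b b b . . . . # # # # . . 247
297 w w w w w w w # # # w w w w w # # b b b . . . . # # # # . . . 247
302 w w w w w w w w w w w w w w w # # b b b . . # # # # # # # . . 247
307 w w w w w w w w w w w w w # # . . b b b . # # # # # # # # # # 247
312 w w w w w w w w w w w # # . . . . . . . . # # # # # # # # # # 247
317 w w w w w w w w w . # . . . . . # # # # # # # # # # # # # # # 247
322 w w w w w w . # # # # . . . # # # # # # # # # # # # # # # # # 247
327 w w w w w w # # # # # . . # # # # # # # # # # # # # # # # # # 247
332 w w w w w w # # # . . . # # # # # # # # # # # # # # # # # # # 247
337 w w w w w w . . . . . b # # # # # # # # # # # # # # # # # # # 247
342 w w w w w w w w w w w w # # # # # # # # # # # # # # # # # # # 247
347 w w w w w w w w w w w . # # # # # # # # # # # # # # # # # # # 247
352 w w w w w w w w w w w # # # # # # # # # # # # # # # # # # # # 247
357 w w w w w w w w w w w # # # # # # # # # # # # # # # # # # # # 247
362 w w w w w w w w w w # # # # # # # # # # # # # # # # # # # # # 247
367 w w w w w w w w w w # # # # # # # # # # # # # # # # # # # # # 247
372 b w w w w w w w w # # # # # # # # # # # # # # # # # # # # # # 247
377 b b b w w w w w w # # # # # # # # # # # # # # # # # # # # # # 247
382 b b b b w b w w # # # # # # # # # # # # # # # # # # # # # # # 247
```

Request:
play_rows(
  plan=[
    {"tx": -3, "ty": 0, "tz": -2, "turn": 0},
    {"tx": 0, "ty": 0, "tz": -3, "turn": 0},
    {"tx": 0, "ty": 0, "tz": -2.5, "turn": 0},
    {"tx": 2.5, "ty": 0, "tz": 0, "turn": 0},
    {"tx": 1.5, "ty": 0, "tz": 0.3, "turn": 0},
  ],
)

```text
time: 50.65
ee_pos: [0.5108, 0.3469, 0.1112]
tool_rot: [-0.003, 0.0, 1.0, -0.001]
contact_force: [-5.1, -1.0, 1.3]
grip_width: 0.0208
grasp_force: 29.3
```

Request:
play_rows(
  plan=[
    {"tx": 1.5, "ty": 0, "tz": 0.4, "turn": 0},
    {"tx": 1.5, "ty": 0, "tz": 0.5, "turn": 0},
  ],
)

```text
time: 50.9
ee_pos: [0.5433, 0.3479, 0.1227]
tool_rot: [0.0, 0.0, 1.0, 0.0]
contact_force: [-1.4, -0.0, -1.0]
grip_width: 0.0205
grasp_force: 29.3
```

```bash
python3 pp.py
```

```text
[0.5433 0.3479 0.1227] [-1.44 -0.02 -0.96] [-0.044  0.575 -0.012] 29 0.020483434917944517
side 0 [[290, 315], [292, 362], [292, 387]]
side 15 [[295, 316], [281, 360], [274, 383]]
side 30 [[299, 317], [270, 355], [256, 375]]
side 47 [[302, 320], [260, 348], [238, 363]]
scene 0 [[205, 189], [208, 217], [210, 233]]
scene 15 [[203, 191], [212, 214], [216, 227]]
scene 30 [[202, 192], [215, 210], [222, 220]]
scene 47 [[201, 194], [218, 204], [227, 210]]
316 w w w w w w w w w w w w w b b b b b b b . # # # # # # # # # # 218
321 w w w w w w w w w w w w w b b b b b b b . . # # # # # # # # # 218
326 w w w w w w w w w w w w w w b b b b b b . . # # # # # # # # # 218
331 w w w w w w w w w w w w w w b b b b b b . # # # # # # # # # # 218
336 w w w w w w w w w w w w w w w w b b b . . # # # # # # # # # # 218
341 w w w w w w w w w w w w w w w w b b b . # # # # # # # # # # # 218
346 w w w w w w w w w w w w w w w w b b b . # # # # # # # # # # # 218
351 b b b w w w w w w w w w w w w w w . . . # # # # # # # # # # # 218
356 b b b b w w w w w w w w w w w w . . . . # # # # # # # # # # # 218
361 b b b b b w w w w w w w w w w w . . . # # # # # # # # # # # # 218
366 b b b b b b b w w w w w w w w . . . . # # # # # # # # # # # # 218
371 b b b b b b b b w w w w w w . . . . . # # # # # # # # # # # # 218
376 b b b b b b b b b b w w w w . . . . . # # # # # # # # # # # # 218
381 b b b b b b b b b b b b b w . . . . . # # # # # # # # # # # # 218
386 b b b b b b b b b b b b b w . . . . # # # # # # # # # # # # # 218
391 b b b b b b b b b b b b b w w # # # # # # # # # # # # # # # # 218
396 b b b b b b b b b b b b b w # # # # # # # # # # # # # # # # # 218
401 b b b b b b b b b b b b b w # # # # # # # # # # # # # # # # # 218
406 # # . b b b b b b b b b b # # # # # # # # # # # # # # # # # # 218
411 # # # # # # # # # . b b b # # # # # # # # # # # # # # # # # # 218
416 # # # # # # # # # # # # # # # # # # # # # # # # # # # # # # # 218
```

Request:
play_rows(
  plan=[
    {"tx": 1, "ty": 0, "tz": 0.3, "turn": 0},
    {"tx": 0.8, "ty": 0, "tz": 0.2, "turn": 0},
    {"tx": 0, "ty": 0, "tz": 0, "turn": 0},
  ],
)

```text
time: 51.38
ee_pos: [0.561, 0.3478, 0.1274]
tool_rot: [0.0, 0.0, 1.0, 0.0]
contact_force: [-0.7, 0.8, -1.4]
grip_width: 0.0206
grasp_force: 29.6
```

```bash
python3 pp.py
```

```text
[0.561  0.3478 0.1274] [-0.7   0.82 -1.42] [ 0.022  0.305 -0.028] 30 0.02061684458570824
side 0 [[277, 310], [279, 358], [280, 383]]
side 15 [[281, 311], [268, 356], [262, 379]]
side 30 [[285, 313], [258, 351], [244, 371]]
side 47 [[289, 316], [248, 344], [226, 358]]
scene 0 [[209, 185], [212, 213], [214, 228]]
scene 15 [[207, 186], [216, 210], [220, 223]]
scene 30 [[206, 188], [219, 206], [226, 215]]
scene 47 [[205, 190], [222, 200], [231, 206]]
312 w w w w w w w w w w w w b b b b b b . b b . # # # # # # # # # 205
317 w w w w w w w w w w w w w b b b b b b b . w # # # # # # # # # 205
322 w w w w w w w w w w w w w b b b b b b b . . # # # # # # # # # 205
327 w w w w w w w w w w w w w w b b b b b . . . # # # # # # # # # 205
332 w w w w w w w w w w w w w w w w b b b . . w . # # # # # # # # 205
337 w w w w w w w w w w w w w w w w b b b . . w b # # # # # # # # 205
342 w w w w w w w w w w w w w w w w b b b . . w b # # # # # # # # 205
347 b b b b b w w w w w w w w w w w w w . . . w # # # # # # # # # 205
352 b b b b b b w w w w w w w w w w w w . . . . # # # # # # # # # 205
357 b b b b b b b b w w w w w w w w w w . . . # # # # # # # # # # 205
362 b b b b b b b b b w w w w w w w w w . . . # # # # # # # # # # 205
367 b b b b b b b b b b b b w w w w w w . . . . # # # # # # # # # 205
372 b b b b b b b b b b b b b b w w w . . . . . # # # # # # # # # 205
377 b b b b b b b b b b b b b b b w w . . . . . # # # # # # # # # 205
382 b b b b b b b b b b b b b b b b w . . . . . # # # # # # # # # 205
387 b b b b b b b b b b b b b b b b w w . . . # # # # # # # # # # 205
392 b b b b b b b b b b b b b b b b w w # # # # # # # # # # # # # 205
397 b b b b b b b b b b b b b b b b w # # # # # # # # # # # # # # 205
402 b b b b b b b b b b b b b b b b w # # # # # # # # # # # # # # 205
407 # # # # # # # b b b b b b b b b . # # # # # # # # # # # # # # 205
412 # # # # # # # # # # # # . . b b # # # # # # # # # # # # # # # 205
```

Request:
play_rows(
  plan=[
    {"tx": -1.5, "ty": 0, "tz": 1, "turn": 0},
    {"tx": -3, "ty": 0, "tz": 2.5, "turn": 0},
    {"tx": -3, "ty": -2, "tz": 3, "turn": 0},
    {"tx": -2, "ty": -4, "tz": 2, "turn": 0},
    {"tx": -1, "ty": -5, "tz": 0, "turn": 0},
  ],
)

```text
time: 52.1
ee_pos: [0.4553, 0.2381, 0.2156]
tool_rot: [0.004, -0.002, 1.0, 0.001]
contact_force: [1.3, -0.7, -1.4]
grip_width: 0.0207
grasp_force: 29.7
```

Request:
play_rows(
  plan=[
    {"tx": -1, "ty": -5, "tz": 0, "turn": 0},
    {"tx": -1, "ty": -5, "tz": 0, "turn": 0},
    {"tx": 0, "ty": -5, "tz": 0, "turn": 0},
    {"tx": 0, "ty": -3, "tz": 0, "turn": 0},
    {"tx": 0, "ty": -1.8, "tz": 0, "turn": 0},
  ],
)

```text
time: 52.72
ee_pos: [0.4348, 0.0385, 0.213]
tool_rot: [0.001, 0.001, 1.0, -0.0]
contact_force: [0.2, -0.6, -1.3]
grip_width: 0.0205
grasp_force: 29.7
```

Request:
play_rows(
  plan=[
    {"tx": 0, "ty": 0, "tz": 0, "turn": 0},
    {"tx": 0, "ty": 0, "tz": 0, "turn": 0},
    {"tx": 0, "ty": 0, "tz": 0, "turn": 0},
    {"tx": 0, "ty": 0, "tz": 0, "turn": 0},
  ],
)

```text
time: 53.22
ee_pos: [0.4352, 0.0404, 0.2121]
tool_rot: [-0.0, -0.001, 1.0, 0.0]
contact_force: [-0.0, 0.3, -1.9]
grip_width: 0.0208
grasp_force: 29.8
```

```bash
python3 pp.py | head -9; python3 - <<'E'
from plant import bot
from h import *
e=bot.state()["ee_pos"]+[0,0,.005]
for n in ("side","scene"):
    c=bot.capture(n); h=cv2.cvtColor(c["pixels"],cv2.COLOR_RGB2HSV)
    u,v=map(int,proj(c,e-[0,0,.06])); print(n,u,v)
    for y in range(v-20,v+50,4): print(y," ".join("%3d"%h[y,x,2] for x in range(u-32,u+33,4)))
A=bot.capture("scene"); h=cv2.cvtColor(A["pixels"],cv2.COLOR_RGB2HSV); m=cv2.inRange(h,(10,70,50),(24,210,255)); k,l,st,ce=cv2.connectedComponentsWithStats(m)
for i in range(1,k):
    X=onz(A,*ce[i],.013)
    if 10<st[i][4]<400 and .28<X[0]<.6 and -.35<X[1]<.22: print(st[i][4],ce[i].round(),X.round(3))
E
```

```text
[0.4352 0.0404 0.2121] [-0.03  0.34 -1.91] [-0.019 -0.01   0.004] 30 0.020757360483038445
side 0 [[387, 177], [384, 219], [382, 241]]
side 15 [[390, 177], [375, 217], [368, 238]]
side 30 [[393, 179], [368, 213], [354, 232]]
side 47 [[396, 181], [361, 207], [342, 222]]
scene 0 [[282, 204], [283, 238], [284, 257]]
scene 15 [[281, 205], [287, 234], [290, 249]]
scene 30 [[279, 207], [291, 229], [296, 240]]
scene 47 [[278, 210], [294, 222], [302, 227]]
side 384 219
199 218 215 211 210 214 218 219  77  14  15 176 214 209 207 207 208 208
203 221 222 219 209 208 209 211 217  67  65 217 214 211 216 220 221 220
207 221 222 222 220 210 216 221 222  78  80 223 223 221 223 223 223 222
211 221 221 221 221 221 222 222 221  80  80 223 223 222 223 222 221 220
215 221 220 221 221 220 221 220 212  81  80 221 222 221 222 220 216 213
219 221 221 220 219 216 167 172 115  82  79 222 222 222 222 219 213 213
223 221 221 221 217 211  62  62  75  82  74  63  63 181 219 219 215 215
227 221 221 220 220 218  62  62  79  83  78  62  63 165 213 216 215 212
231 220 220 220 221 150  79  73  80  83  76  61  62 211 209
[... 1345 characters left out ...]
2 233 233 127 102 104 171 228 228 230 231 227 228
258 230 230 230 232 232 231 230 224 133 141 225 230 229 231 230 227 228
262 229 227 229 229 229 230 219 199 185 123 120 131 163 213 229 228 230
266 227 225 228 224 201 155 144 158 156 117 113 109 109 105 137 222 230
270 223 224 226 172 151 136 115 158 135 117 116 111 107 104 100 120 222
274 224 224 204 147 147 121 119 177 133 122 120 115 114 104  98  95 167
278 227 226 170 143 167 123 123 125 126 125 122 119 117 113 101  94 141
282 229 223 187 158 186 177 125 126 120 119 122 117 116 109 105  96 162
286 222 228 120 155 193 200 163 116  99 104 113 120 114 109 106 118 198
124 [287. 289.] [0.449 0.044 0.013]
170 [423. 338.] [ 0.451 -0.282  0.013]
```

```bash
python3 -c "
from plant import bot
print(bot.hand_in())"
```

```text
the job is handed in; nothing more can be done
None
```

I handed the job in at about 53 s. By my camera readings the lumps are in the mortar, the scoop lies released on the worktop near y = -0.3 m, and the pestle is held upright, tip about 4 cm above the rim. Along the way all four lumps first spilled from the scoop; I refilled it and tipped again, and two missed. I put one in by hand and tipped the other in after one more spill. I could not count all four in the mortar, only that no strays were visible, and I did not re-check that the scoop lies flat after letting go.

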